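Clear the planting board and weight a glued plaque on it

TASK

Wipe all the bark chips off the planting board into the scrap tray at its open end with the scraper block, not with your fingers, and put the scraper back upright on its cork mat. Then lay the glued plaque flat in the middle of the cleared board and stand the full paint tin upright on the middle of it as a weight; the paint tins look alike, so feel which one is heavy. The empty tins go into the basket, and the cup, shell, brush, tweezers and jar lid stay where they are.

Things in the scene. Friction and masses are not known exactly. Their poses are not given: they have to be found in the camera images.
- board: raised planting board of plywood, fixed, 260 (x) x 214 (y) mm; origin on the table under its middle. Its working surface lies 46 mm above the origin. Rails 12 mm wide and 14 mm high stand on its near end (-x) and both long sides, leaving a clear surface from x = -118 to +130 mm and y = -95 to +95 mm in its frame; the far end (x = +130 mm) is open and overhangs the scrap tray
- board_mid (a point): the middle of the board's working surface (46 mm above the board's origin), axes as the board's
- tray_in (a point): centre of the inner floor of the scrap tray, a grey open plastic tray, fixed, 140 (x) x 200 (y) x 32 mm outside, walls and floor 4 mm, tucked 10 mm under the board's open end; axes as the board's. What is pushed over the open end falls into it
- scraper: wooden scraper block with a smooth white nylon sole (friction about 0.2), 0.14 to 0.22 kg, standing on its cork mat. Sole and block 84 (y) x 40 (x) mm and 24 mm high; on it a grip bar 24 mm thick (x), 70 mm long (y), from 24 to 72 mm above the sole. Origin at the centre of the sole, z up
- mat: cork mat, fixed, 90 (x) x 150 (y) x 5 mm, on which the scraper is kept; origin at the centre of its underside. It lies on the robot's left or right, the basket on the other side
- plaque: freshly glued two-ply wooden plaque lying flat on the table, 150 (x) x 62 (y) x 13 mm, 0.12 kg; origin at the centre of its underside
- basket_in (a point): centre of the inner floor (4 mm above the table) of the plastic basket for empties, fixed, 180 (x) x 130 (y) x 50 mm outside, walls 4 mm; axes as the basket's. Two tins stand in it side by side along x
- cup: blue glass cup, 68 mm across, 75 mm tall, a bystander; origin at the centre of its foot
- shell: scallop shell lying on the table, about 65 mm long, 13 mm high, a bystander; origin under its middle
- brush: brush 170 mm long lying on the table, a bystander; origin at its middle
- tweezers: steel tweezers lying on the table, 120 mm long (x), 8 mm high, a bystander; origin under its middle
- lid: brass jar lid, 66 mm across, 14 mm high, a bystander; origin at the centre of its underside
- chip_1: bark chip, brown, flat, about 46 x 28 x 10 mm; origin at the middle of its underside, long side along its x. May be absent.
- chip_2: bark chip, brown, flat, about 42 x 30 x 10 mm; origin at the middle of its underside, long side along its x. May be absent.
- chip_3: bark chip, brown, flat, about 44 x 26 x 10 mm; origin at the middle of its underside, long side along its x. May be absent.
- chip_4: bark chip, brown, flat, about 48 x 28 x 10 mm; origin at the middle of its underside, long side along its x. May be absent.
- chip_5: bark chip, brown, flat, about 40 x 28 x 10 mm; origin at the middle of its underside, long side along its x. May be absent.
- chip_6: bark chip, brown, flat, about 46 x 30 x 10 mm; origin at the middle of its underside, long side along its x. May be absent.
- tin_1: closed round paint tin, bare steel lid and foot, paper label, 60 mm across, 85 mm tall; origin at the centre of its underside, z up its axis. The tins look the same; exactly one of the three is full (0.58 to 0.78 kg), the others are used up (0.12 to 0.20 kg); only the weight tells.
- tin_2: closed round paint tin, bare steel lid and foot, paper label, 60 mm across, 85 mm tall; origin at the centre of its underside, z up its axis. The tins look the same; exactly one of the three is full (0.58 to 0.78 kg), the others are used up (0.12 to 0.20 kg); only the weight tells.
- tin_3: closed round paint tin, bare steel lid and foot, paper label, 60 mm across, 85 mm tall; origin at the centre of its underside, z up its axis. The tins look the same; exactly one of the three is full (0.58 to 0.78 kg), the others are used up (0.12 to 0.20 kg); only the weight tells.
Mind the look-alikes: they are no part of the job. What is shaped like the chip_3 but pink or turquoise is not meant.

How it is judged:
By the outcome, as a careful person would: the job done as asked, in the order asked, and still so for the second after the job is handed in, with the robot touching nothing.
Of chip_1, chip_2, chip_3, chip_4, chip_5, chip_6 only 3 to 6 are there at a start; the rules pass over those that are not, and their reading is None.
At some moment in a run one of chip_1, chip_2, chip_3, chip_4, chip_5, chip_6, plaque may be knocked a few centimetres aside while the robot is not near it.
It also fails if it takes over 200 s, if anything falls off the work surface, if the arm or the gripper's body presses on something with over 40 N, if the wrist force passes 120 N, or if a joint passes its speed limit or range.

ROBOT

A 6-joint arm with a two-finger parallel gripper is mounted at the origin on the work surface. World frame = base frame: x ahead of the robot, y to its left, z up, the work surface at z = 0. Lengths are in m, angles in degrees, forces in N, time in s.
With the tool pointing down it reaches from about 0.3 to 0.75 m from the base axis. Payload 8.5 kg.
Tool frame: the origin (TCP) lies between the finger pads; the fingertips stand 14 mm ahead of it and the grasp point (between the pads) lies 5 mm behind it; x points along the fingers, z is the direction in which the jaws open and shut, and the axes are right-handed (so a half turn about x gives the same grasp; the last joint's range is limited). The gripper opens to 85 mm and grips with 20 to 120 N. Pads are 22 mm wide; open, the fingers measure 114 mm over their backs; the gripper's body (76 mm by 85 mm) begins 54 mm behind the grasp point. The pads swing forward as they close: fully open they stand 13 mm farther back than shut.
Start: joints at [-12.336, 21.807, 74.336, -0, 83.858, -12.336], TCP at [0.55, 0, 0.245] pointing down, gripper open.
Joint ranges: [-178.18, 178.18], [-50.72, 133.34], [12.68, 142.11], [-81.47, 261.47], [9.98, 163.14], [-165.26, 165.26]. Speed limits (degrees/s): [136.94, 136.94, 180, 180, 180, 180].

INTERFACE

Orientations are given as a 3x3 rotation matrix whose columns are the frame's x, y, z axes.
In Python, from rig import env gives the robot as it stands.
- The arm moves only by the shell command python3 -m jog 'ROWS' [FORCE]. ROWS is JSON, a list of rows, each a list of 5 numbers: the opening, from -1 (shut) to 1 (fully open), so that 0 is half open, then the shift along the tool's x, y, z in m, then the turn about the tool's x in rad. In form: [[claw, dx, dy, dz, yaw], ...]. A call has 1 to 20 rows; each row is the pose to reach, as a shift and turn from the pose commanded when the call began, along the tool's axes at that moment; what a row does not reach only later rows make up. A row lasts 1/10 s, in which the tool goes at most 50 mm and 8.59 degrees, less where a joint would pass 70% of its speed; a pose out of reach is approached as far as the arm can. A call with a gripper value outside its range is refused whole. The fingers move at their own pace and stop on an object; FORCE is the grip in N (left out, the last holds). Time passes only in rows, so rows that repeat a pose let the fingers close. It gives the time, the measured TCP pose, the force and the opening at its end, in the units of the state.
- env.observe(): the state, without advancing time (a new reading comes with each control period).
- env.get_image(name): name is "scene" or "side" or "wrist"; returns the picture (384x512x3 uint8, red, green, blue); there is no depth.
- env.camera_model(name): a dict with "fx", "fy", "cx", "cy" (pixels), "origin" and "orientation" of the camera in the world. Camera axes: x right, y up, looking along -z (the intrinsics and any distortion apply to the point x, -y, -z); pixel columns grow to the right and rows downward; lengths in m; the calibration is good to about 2 mm. The wrist camera is an equidistant fisheye: a pixel r from the principal point sees the ray r / f radians off the axis. A picture is of the moment at which its call begins: read the wrist's pose just before it. camera_model takes no time and is no camera call; for the wrist camera it gives the pose at the moment of the call.
- env.close_job(): hands the job in, once; it reports no verdict.
The state is a dict: "time_s": time; "q": joint angles; "qvel": joint speeds; "joint_efforts": joint torques, N m; "position": TCP position; "tool_rot": TCP orientation; "ft_force": force on the tool from outside, world axes, zero at the start; "wrist_torque": the same for the moment, N m; "grip_width": finger opening in m.
Only numpy, scipy, OpenCV 4.12 (cv2) and the standard library are available. Lean on these libraries where they do the work, as an engineer would, in place of code of your own. Each camera call takes 0.05 s, during which the arm holds its last target.

## Working session

There is one attempt and no reset: what is moved stays moved. The work goes in short steps, Python scripts to look and compute and a shell command to move; the robot and the scene stay as the last step left them, time stands still between calls to the robot, and variables do not carry over. Pictures are saved under pics/ and viewed, and the job is handed in when it is done.

```bash
ls; mkdir -p pics
python3 - <<'E'
from rig import env
import cv2,json
o=env.observe()
for k,v in o.items(): print(k,v)
for n in ["scene","side","wrist"]:
    m=env.camera_model(n); print(n,m)
    im=env.get_image(n); cv2.imwrite(f"pics/{n}0.png",im[:,:,::-1])
E
```

```text
pics
time_s 0.0
q [-1.23369544e+01  2.18396968e+01  7.43874981e+01  1.21154835e-03
  8.38573852e+01 -1.23357174e+01]
qvel [-0.0478821  -0.05792    -0.01602307 -0.09879378  0.05745469  0.07364734]
joint_efforts [-1.00240642e-03 -4.48466885e+01 -2.31285810e+01 -2.87182611e-04
  4.73836102e-03  1.77242771e-05]
position [5.49710940e-01 5.48652441e-05 2.44707731e-01]
tool_rot [[-1.43761923e-03  2.41083813e-05  9.99998966e-01]
 [ 3.35944197e-04  9.99999943e-01 -2.36254446e-05]
 [-9.99998910e-01  3.35909886e-04 -1.43762724e-03]]
ft_force [ 0.32809962 -0.14276563  0.81198035]
wrist_torque [ 0.02925418 -0.00720467  0.01806638]
grip_width 0.08517337152872947
scene {'fx': 499.9220525036177, 'fy': 499.9220525036177, 'cx': 257.7924480326533, 'cy': 190.02041764637124, 'origin': array([1.14375158, 0.56292522, 1.30263048]), 'orientation': array([[-0.71317028, -0.5820131 ,  0.39070309],
       [ 0.70095041, -0.59807707,  0.38855159],
       [ 0.00752844,  0.55096694,  0.83449311]])}
side {'fx': 350.43071814860895, 'fy': 350.43071814860895, 'cx': 257.04908372625835, 'cy': 188.78436976884328, 'origin': array([0.37095815, 0.66078442, 0.53862825]), 'orientation': array([[-0.97591141,  0.11986381, -0.18228986],
       [-0.21796726, -0.57145045,  0.79116032],
       [-0.00933813,  0.81183561,  0.5838114 ]])}
wrist {'fx': 297.3186396354542, 'fy': 297.3186396354542, 'cx': 248.94557082643297, 'cy': 192.85799860403745, 'origin': array([0.5498697 , 0.07824562, 0.37387889]), 'orientation': array([[ 9.99999926e-01,  2.40077012e-04,  3.01324238e-04],
       [-3.20567719e-04,  9.52315316e-01,  3.05115447e-01],
       [-2.13704482e-04, -3.05115521e-01,  9.52315322e-01]])}
```

View pics/scene0.png

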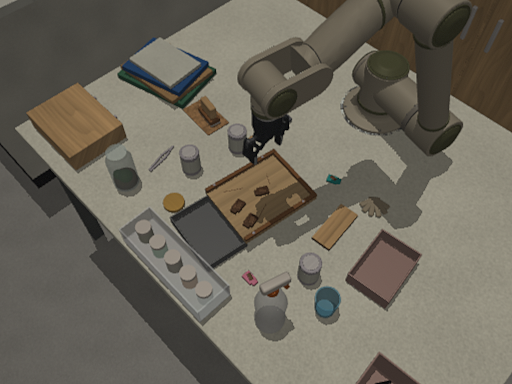

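View pics/side0.png

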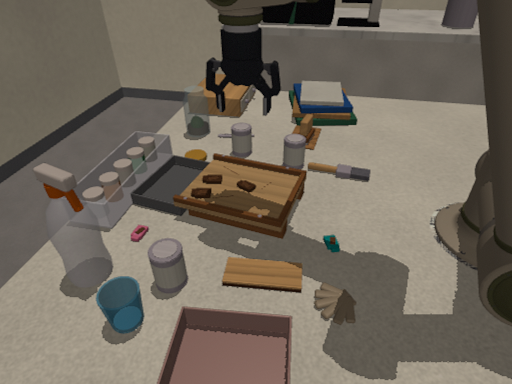

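View pics/wrist0.png

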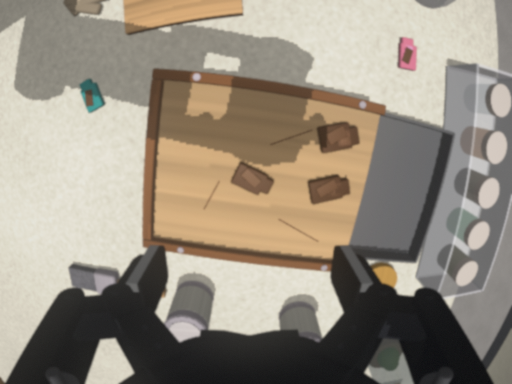

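The scene shows the board in the middle with three brown chips, at scene px (262,190), (238,206) and (250,220). Tins are at (237,140), (190,160) and (310,268). The scraper on its mat is at (207,113), the plaque at (335,228) and the pinkish basket at (385,268). A turquoise and a pink decoy lie on the table. Next I measure.

```bash
cat > h.py <<'E'
from rig import env
import numpy as np, cv2
def ray(m,u,v,fish=False):
    x=(u-m['cx'])/m['fx']; y=(v-m['cy'])/m['fy']
    if fish:
        r=np.hypot(x,y); s=np.sin(r)/r if r>1e-9 else 1.
        d=np.array([x*s,-y*s,-np.cos(r)])
    else: d=np.array([x,-y,-1.])
    return m['origin'],m['orientation']@d
def onz(m,u,v,z,fish=False):
    o,d=ray(m,u,v,fish); return o+d*(z-o[2])/d[2]
def proj(m,p,fish=False):
    c=m['orientation'].T@(np.array(p)-m['origin']); x,y,z=c[0],-c[1],-c[2]
    if fish:
        s=np.hypot(x,y); t=np.arctan2(s,z); k=t/s if s>1e-9 else 1/z
        return m['cx']+m['fx']*x*k, m['cy']+m['fy']*y*k
    return m['cx']+m['fx']*x/z, m['cy']+m['fy']*y/z
def grab(name,fn=None):
    m=env.camera_model(name); im=env.get_image(name)[:,:,::-1].copy()
    if fn: cv2.imwrite('pics/'+fn,im)
    return m,im
def crop(im,x0,y0,x1,y1,k,fn):
    c=cv2.resize(im[y0:y1,x0:x1],None,fx=k,fy=k,interpolation=cv2.INTER_CUBIC); cv2.imwrite('pics/'+fn,c)
E
python3 - <<'E'
from h import *
s=cv2.imread('pics/scene0.png'); d=cv2.imread('pics/side0.png')
crop(s,165,85,335,265,3,'c1.png'); crop(s,230,160,440,320,3,'c2.png'); crop(d,120,80,400,300,2.8,'c3.png')
E
```

```text
(no output)
```

View pics/c1.png

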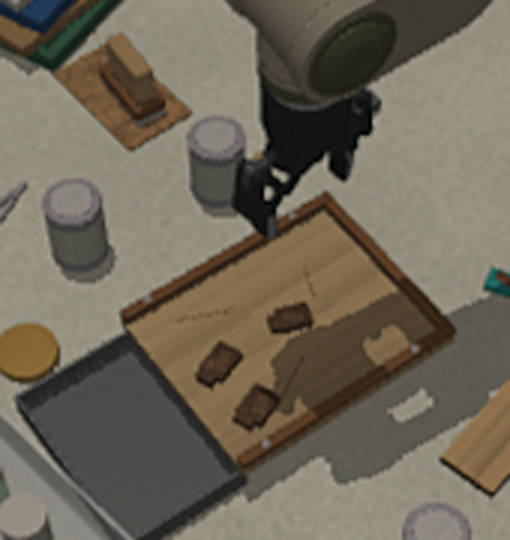

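View pics/c2.png

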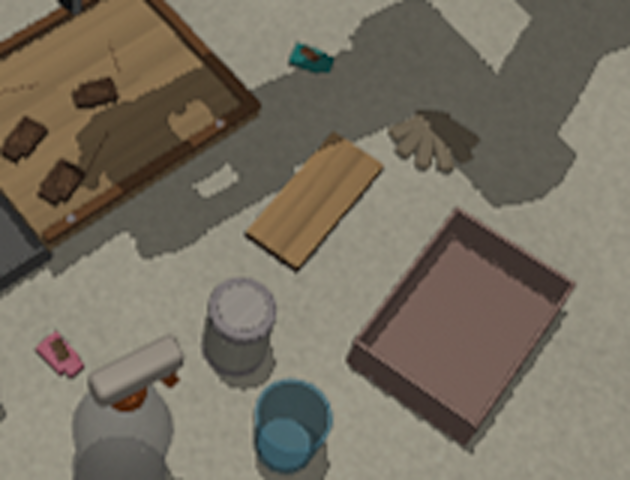

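View pics/c3.png

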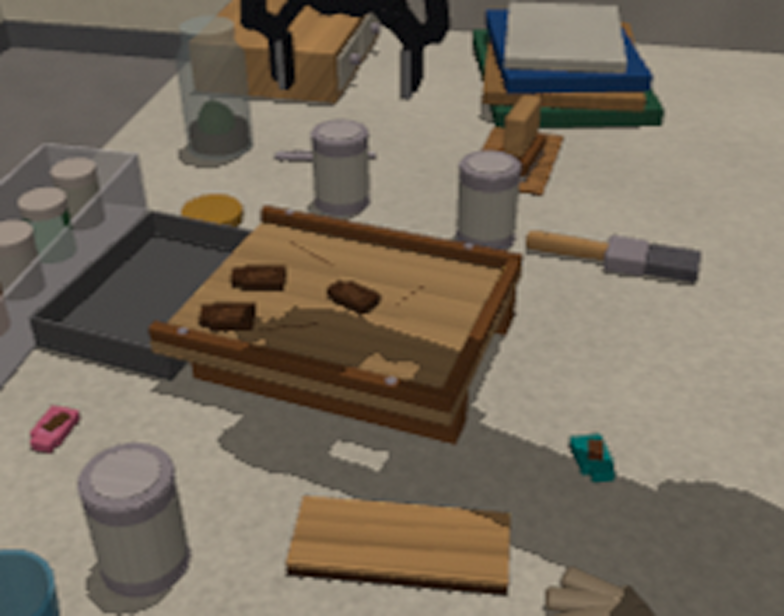

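Run:
```python
from h import *
np.set_printoptions(precision=4,suppress=True)
m=env.camera_model('scene'); md=env.camera_model('side'); 
def c1(p,z): return onz(m,p[0]/3+165,p[1]/3+85,z)
def c2(p,z): return onz(m,p[0]/3+230,p[1]/3+160,z)
def c3(p,z): return onz(md,p[0]/2.8+120,p[1]/2.8+80,z)
P=lambda n,f,l,z:print(n,*[f(p,z)[:2] for p in l])
P('board',c1,[(325,195),(455,330),(122,315),(240,468)],.06)
P('board side',c3,[(522,257),(465,410)],.06)
P('board side',c3,[(265,208),(152,326)],.06)
P('mat',c1,[(55,72),(108,35),(190,110),(133,150)],.005)
P('chips',c1,[(290,318),(218,364),(256,408)],.056)
P('chips side',c3,[(353,296),(258,278),(228,316)],.056)
P('tins',c1,[(217,137),(73,203)],.085); P('tin',c2,[(241,308)],.085)
P('tins side',c3,[(488,170),(340,136),(127,474)],.085)
P('plaque',c2,[(335,137),(382,168),(297,270),(247,236)],.013)
P('plaque side',c3,[(510,514),(507,584),(288,572),(308,497)],.013)
P('basket',c2,[(458,210),(574,286),(474,432),(350,350)],.05)
P('scraper top side',c3,[(523,100)],.077)
P('scraper top scene corners',c1,[(107,42),(122,35),(153,73),(138,82)],.077)
```

```text
board [ 0.4212 -0.0892] [0.4494 0.1186] [ 0.6731 -0.1239] [0.707 0.081]
board side [ 0.4153 -0.0843] [0.4341 0.128 ]
board side [ 0.6682 -0.1208] [0.6985 0.08  ]
mat [ 0.4851 -0.4627] [ 0.4026 -0.4644] [ 0.4122 -0.3111] [ 0.4977 -0.3121]
chips [ 0.5543 -0.007 ] [ 0.6423 -0.0178] [0.6501 0.0435]
chips side [ 0.5501 -0.0001] [ 0.6384 -0.0096] [0.6448 0.0492]
tins [ 0.4623 -0.2098] [ 0.6279 -0.2483]
tin [0.6359 0.2591]
tins side [ 0.462  -0.1946] [ 0.6227 -0.2381] [0.6331 0.2613]
plaque [0.3975 0.1804] [0.3917 0.2368] [0.5381 0.2519] [0.5451 0.1939]
plaque side [0.3925 0.1775] [0.3874 0.2384] [0.531  0.2593] [0.5367 0.1918]
basket [0.3975 0.3263] [0.3845 0.4505] [0.5636 0.4719] [0.5818 0.3467]
scraper top side [ 0.4473 -0.3841]
scraper top scene corners [ 0.4515 -0.4001] [ 0.4325 -0.3965] [ 0.4457 -0.3301] [ 0.4662 -0.3316]
```

Run:
```python
from h import *
s=cv2.imread('pics/wrist0.png')
crop(s,130,50,470,290,2.3,'w1.png')
```

```text
(no output)
```

View pics/w1.png

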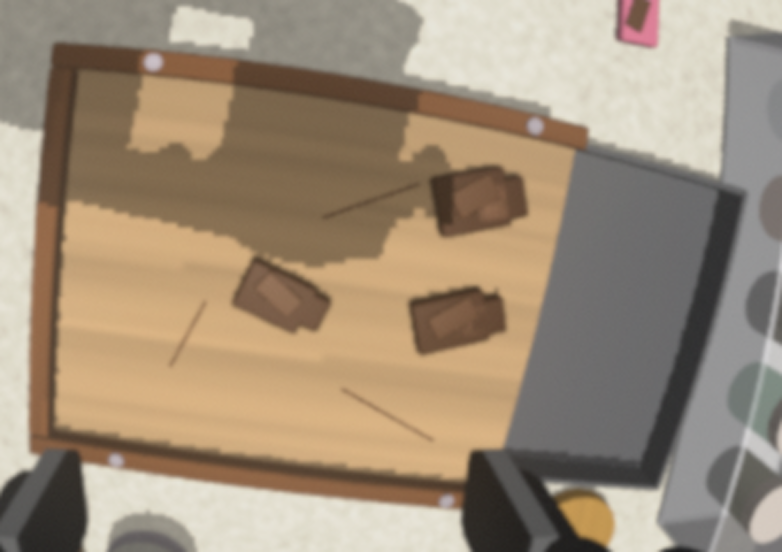

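Run:
```python
from h import *
np.set_printoptions(precision=4,suppress=True)
m={'fx': 297.3186396354542, 'fy': 297.3186396354542, 'cx': 248.94557082643297, 'cy': 192.85799860403745, 'origin': np.array([0.5498697 , 0.07824562, 0.37387889]), 'orientation': np.array([[ 9.99999926e-01,  2.40077012e-04,  3.01324238e-04],
       [-3.20567719e-04,  9.52315316e-01,  3.05115447e-01],
       [-2.13704482e-04, -3.05115521e-01,  9.52315322e-01]])}
f=lambda p,z:onz(m,p[0]/2.3+130,p[1]/2.3+50,z,True)[:2]
NL,NR,FL=f((53,45),.06),f((30,452),.06),f((587,129),.06)
print(NL,NR,FL)
print('widths',np.linalg.norm(NL-NR),np.linalg.norm(NL-FL))
a=f((575,150),.046),f((508,447),.046); print('edge',a,np.linalg.norm(a[0]-a[1]))
for p in [(280,295),(458,319),(480,200)]: print('chip',f(p,.056))
c=(NR+FL)/2; y=np.degrees(np.arctan2(FL[1]-NL[1],FL[0]-NL[0])); print(c,y, np.degrees(np.arctan2(-(NL-NR)[0],(NL-NR)[1])))
```

```text
[0.4475 0.1158] [ 0.4176 -0.0926] [0.7019 0.0793]
widths 0.21057155048065068 0.25700990018471626
edge (array([0.7024, 0.0681]), array([ 0.6816, -0.0968])) 0.16616905930996975
chip [ 0.5529 -0.0066]
chip [ 0.6416 -0.0186]
chip [0.6488 0.0411]
[ 0.5597 -0.0066] -8.162962793525047 -8.163307494588842
```

```bash
python3 -m jog '[[1,0,-0.1,-0.025,0],[1,0,-0.2,-0.05,0],[1,0,-0.3,-0.075,0],[1,0,-0.42,-0.1,0],[1,0,-0.42,-0.1,0],[1,0,-0.42,-0.1,0],[1,0,-0.42,-0.1,0],[1,0,-0.42,-0.1,0],[1,0,-0.42,-0.1,0],[1,0,-0.42,-0.1,0],[1,0,-0.42,-0.1,0],[1,0,-0.42,-0.1,0]]'
python3 - <<'E'
from h import *
m,im=grab('wrist','w2.png'); 
import pickle; pickle.dump(m,open('w2.pkl','wb')); print(m['origin'],env.observe()['position'])
crop(im,130,60,400,260,2.9,'w2c.png')
E
```

```text
time_s: 1.35
position: [0.4503, -0.4189, 0.2453]
tool_rot: [[-0.0, -0.001, 1.0], [0.0, 1.0, 0.001], [-1.0, 0.0, -0.0]]
ft_force: [-0.4, 0.7, 0.2]
grip_width: 0.0853
[ 0.45022049 -0.34074578  0.37444639] [ 0.45046486 -0.41878015  0.24549737]
```

View pics/w2c.png

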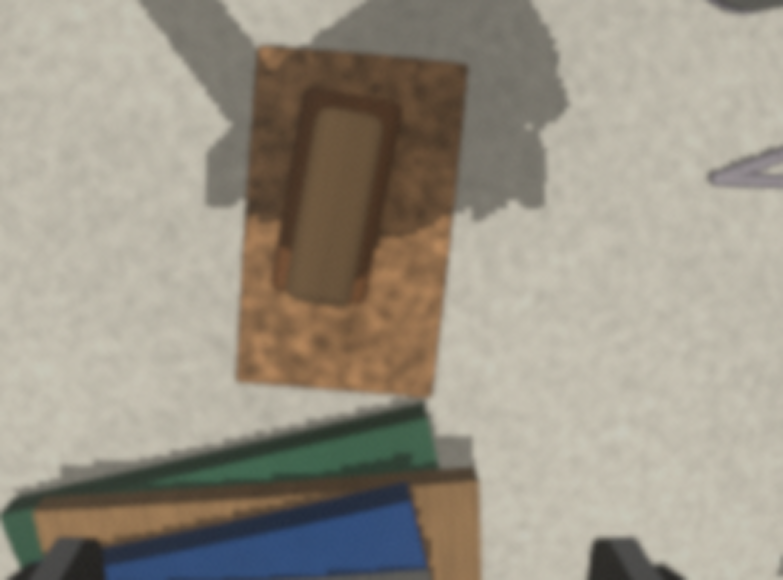

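Run:
```python
from h import *
import pickle
np.set_printoptions(precision=4,suppress=True)
m=pickle.load(open('w2.pkl','rb'))
f=lambda p,z:onz(m,p[0]/2.9+130,p[1]/2.9+60,z,True)[:2]
b=[f(p,.077) for p in [(318,107),(383,112),(352,303),(288,295)]]; b=np.array(b)
print(b,b.mean(0)); 
v=b[0]+b[1]-b[2]-b[3]; print(np.linalg.norm(v)/2, np.degrees(np.arctan2(-v[0],v[1])))
k=np.array([f(p,.029) for p in [(305,88),(400,98),(362,303),(275,290)]]); print(k,k.mean(0))
t=np.array([f(p,.005) for p in [(258,46),(466,65),(430,397),(237,381)]]); print(t,t.mean(0)); v=t[0]+t[1]-t[2]-t[3];print(np.linalg.norm(v)/2, np.degrees(np.arctan2(-v[0],v[1])))
```

```text
[[ 0.4414 -0.3369]
 [ 0.4634 -0.3386]
 [ 0.453  -0.4055]
 [ 0.4305 -0.4026]] [ 0.4471 -0.3709]
0.0671790837814524 -9.100989895081065
[[ 0.4348 -0.3286]
 [ 0.4722 -0.3325]
 [ 0.4576 -0.416 ]
 [ 0.422  -0.4105]] [ 0.4467 -0.3719]
[[ 0.414  -0.3093]
 [ 0.5017 -0.317 ]
 [ 0.4892 -0.4646]
 [ 0.4019 -0.457 ]] [ 0.4517 -0.387 ]
0.14814017247144026 -4.747487005448845
```

```bash
python3 -m jog '[[1,0.05,0.048,-0.003,0.16],[1,0.1,0.048,-0.003,0.16],[1,0.13,0.048,-0.003,0.16],[1,0.16,0.048,-0.003,0.16],[1,0.18,0.048,-0.003,0.16],[1,0.193,0.048,-0.003,0.16],[1,0.193,0.048,-0.003,0.16],[1,0.193,0.048,-0.003,0.16],[-1,0.193,0.048,-0.003,0.16],[-1,0.193,0.048,-0.003,0.16],[-1,0.193,0.048,-0.003,0.16],[-1,0.193,0.048,-0.003,0.16],[-1,0.193,0.048,-0.003,0.16],[-1,0.193,0.048,-0.003,0.16],[-1,0.193,0.048,-0.003,0.16],[-1,0.193,0.048,-0.003,0.16]]' 60
```

```text
time_s: 3.0
position: [0.4471, -0.3722, 0.0527]
tool_rot: [[0.001, 0.159, 0.987], [-0.001, 0.987, -0.159], [-1.0, -0.001, 0.001]]
ft_force: [0.1, 0.4, 5.0]
grip_width: 0.0233
```

```bash
python3 -m jog '[[-1,-0.03,0,0,0],[-1,-0.08,0,0,0],[-1,-0.12,0,0,0],[-1,-0.15,0.04,-0.002,0],[-1,-0.15,0.09,-0.005,0],[-1,-0.15,0.14,-0.008,0],[-1,-0.15,0.19,-0.01,-0.01],[-1,-0.15,0.24,-0.013,-0.018],[-1,-0.15,0.29,-0.016,-0.018],[-1,-0.15,0.33,-0.018,-0.018],[-1,-0.15,0.36,-0.0204,-0.018],[-1,-0.15,0.375,-0.0204,-0.018],[-1,-0.15,0.375,-0.0204,-0.018],[-1,-0.15,0.375,-0.0204,-0.018],[-1,-0.15,0.375,-0.0204,-0.018]]'
python3 - <<'E'
from h import *
m,im=grab('side','s2.png'); crop(im,130,60,410,270,2.8,'s2c.png');
E
```

```text
time_s: 4.5
position: [0.4865, 0.0007, 0.2021]
tool_rot: [[-0.001, 0.143, 0.99], [-0.0, 0.99, -0.143], [-1.0, -0.0, -0.001]]
ft_force: [0.9, 0.6, -2.0]
grip_width: 0.0235
```

View pics/s2c.png

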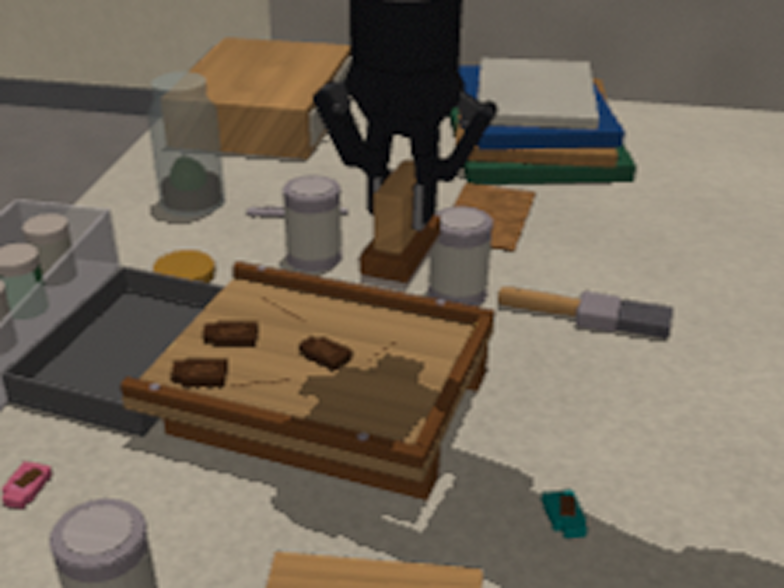

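The scraper is held upright above the board and the three chips are unmoved. Now I lower it.

```bash
python3 -m jog '[[-1,0.04,0,0,0],[-1,0.07,0,0,0],[-1,0.09,0,0,0],[-1,0.1,0,0,0],[-1,0.104,0,0,0],[-1,0.106,0,0,0],[-1,0.106,0,0,0],[-1,0.106,0,0,0]]'
```

```text
time_s: 5.35
position: [0.487, 0.0014, 0.0971]
tool_rot: [[0.002, 0.141, 0.99], [-0.0, 0.99, -0.141], [-1.0, -0.0, 0.002]]
ft_force: [0.3, 0.2, -1.9]
grip_width: 0.0231
```

```bash
python3 -m jog '[[-1,0.001,0,0,0],[-1,0.002,0,0,0],[-1,0.002,0,0,0]]'; python3 -m jog '[[-1,0.001,0,0,0],[-1,0.001,0,0,0]]'
```

```text
time_s: 5.65
position: [0.4866, 0.0015, 0.0943]
tool_rot: [[0.0, 0.141, 0.99], [-0.0, 0.99, -0.141], [-1.0, -0.0, 0.0]]
ft_force: [-0.8, 0.9, -1.9]
grip_width: 0.0236
time_s: 5.85
position: [0.4867, 0.0015, 0.0937]
tool_rot: [[0.001, 0.141, 0.99], [-0.0, 0.99, -0.141], [-1.0, -0.0, 0.001]]
ft_force: [-1.2, 0.5, 3.7]
grip_width: 0.0233
```

```bash
python3 -m jog '[[-1,0,0,0.01,0],[-1,0,0,0.02,0],[-1,0,0,0.03,0],[-1,0,0,0.04,0],[-1,0,0,0.05,0],[-1,0,0,0.06,0],[-1,0,0,0.07,0],[-1,0,0,0.08,0],[-1,0,0,0.09,0],[-1,0,0,0.1,0],[-1,0,0,0.11,0],[-1,0,0,0.12,0],[-1,0,0,0.13,0],[-1,0,0,0.14,0],[-1,0,0,0.15,0]]'
python3 - <<'E'
from h import *
m,im=grab('side','s3.png'); crop(im,100,60,380,270,2.8,'s3c.png');
E
```

```text
time_s: 7.35
position: [0.6361, -0.0199, 0.0937]
tool_rot: [[0.001, 0.141, 0.99], [-0.0, 0.99, -0.141], [-1.0, -0.0, 0.001]]
ft_force: [-1.2, 0.4, 5.6]
grip_width: 0.0234
```

View pics/s3c.png

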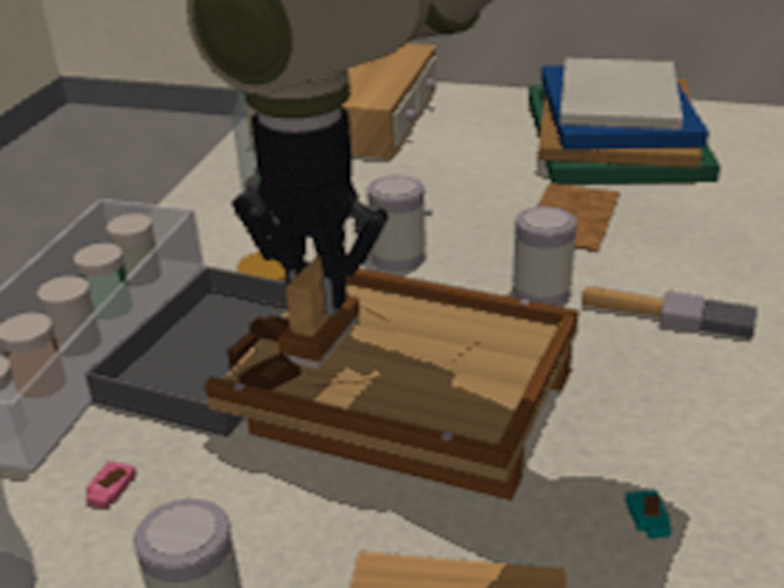

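Two chips are at the lip ahead of the scraper and the third is at the side. I keep pushing.

```bash
python3 -m jog '[[-1,0,0,0.01,0],[-1,0,0,0.02,0],[-1,0,0,0.03,0],[-1,0,0,0.04,0],[-1,0,0,0.05,0],[-1,0,0,0.06,0],[-1,0,0,0.065,0],[-1,0,0,0.065,0],[-1,-0.04,0,0.065,0],[-1,-0.08,0,0.03,0],[-1,-0.1,0,-0.02,0],[-1,-0.1,0,-0.06,0],[-1,-0.1,0,-0.06,0],[-1,-0.1,0,-0.06,0]]'
python3 - <<'E'
from h import *
m,im=grab('scene','s4.png'); crop(im,165,130,335,265,4,'s4c.png'); 
m,im=grab('side','s4b.png'); crop(im,100,60,380,270,2.8,'s4d.png');
E
```

```text
time_s: 8.8
position: [0.5756, -0.0112, 0.1934]
tool_rot: [[0.0, 0.142, 0.99], [-0.0, 0.99, -0.142], [-1.0, -0.0, 0.0]]
ft_force: [0.4, -0.8, -2.3]
grip_width: 0.0236
```

View pics/s4c.png

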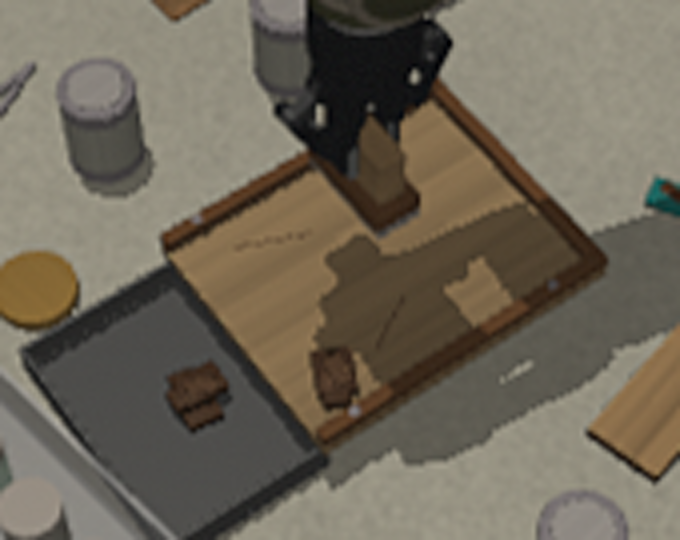

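View pics/s4d.png

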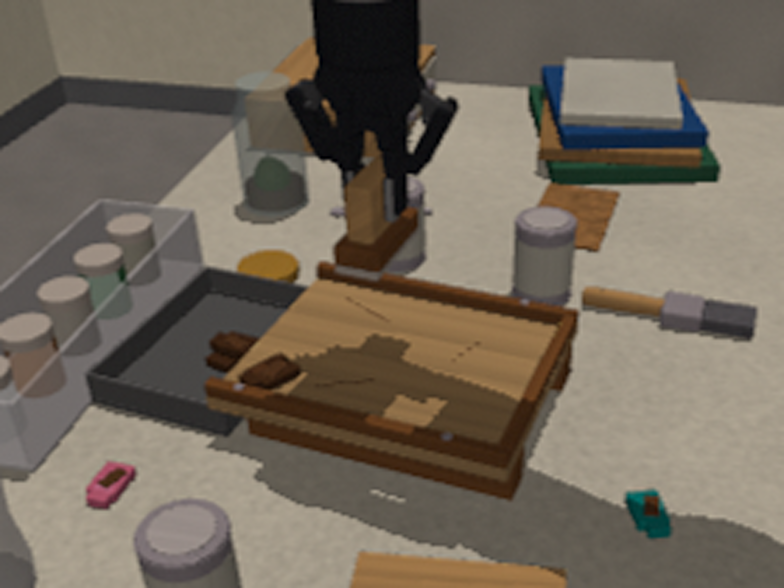

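Run:
```python
from h import *
m=env.camera_model('scene')
t=np.radians(-8.1);R=np.array([[np.cos(t),np.sin(t)],[-np.sin(t),np.cos(t)]])
for p in [(333,377),(322,348),(346,405),(313,375),(355,378)]:
    w=onz(m,p[0]/4+165,p[1]/4+130,.056)[:2]; print(w,R@(w-[.561,-.005]))
# rail inner top edge left near chip, z .06
for p in [(318,443),(607,262),(163,238)]:
    w=onz(m,p[0]/4+165,p[1]/4+130,.06)[:2]; print('rail',w,R@(w-[.561,-.005]))
```

```text
[0.6618258  0.04707261] [0.09248283 0.0657596 ]
[0.65087922 0.02425962] [0.08485984 0.04163181]
[0.67100042 0.06988434] [0.09835172 0.08963646]
[0.6709291  0.03591204] [0.10306785 0.05599304]
[0.65113823 0.0586316 ] [0.08027321 0.07569738]
rail [0.70747768 0.07946536] [0.13311509 0.10426159]
rail [0.45049869 0.11993129] [-0.12700188  0.10811516]
rail [ 0.67173081 -0.12507269] [ 0.12654451 -0.1032727 ]
```

```bash
python3 -m jog '[[-1,0.02,0.03,0,0],[-1,0.05,0.052,0,0],[-1,0.08,0.052,0,0],[-1,0.09,0.052,0,0],[-1,0.096,0.052,0,0],[-1,0.0985,0.052,0,0],[-1,0.0995,0.052,0,0],[-1,0.0995,0.052,0,0]]'; python3 -m jog '[[-1,0,0,0.01,0],[-1,0,0,0.02,0],[-1,0,0,0.03,0],[-1,0,0,0.04,0],[-1,0,0,0.05,0],[-1,0,0,0.06,0],[-1,0,0,0.07,0],[-1,0,0,0.08,0],[-1,0,0,0.09,0],[-1,0,0,0.1,0],[-1,0,0,0.11,0],[-1,0,0,0.12,0],[-1,0,0,0.13,0],[-1,0,0,0.13,0],[-1,-0.04,0,0.13,0],[-1,-0.1,0,0.13,0],[-1,-0.1,-0.03,0.1,0],[-1,-0.1,-0.06,0.06,0],[-1,-0.1,-0.06,0.06,0]]'
python3 - <<'E'
from h import *
m,im=grab('scene','s5.png'); crop(im,165,130,335,265,4,'s5c.png');
E
```

```text
time_s: 9.7
position: [0.5836, 0.0399, 0.0947]
tool_rot: [[0.002, 0.142, 0.99], [-0.0, 0.99, -0.142], [-1.0, -0.0, 0.002]]
ft_force: [-1.0, 0.7, -0.8]
grip_width: 0.0236
time_s: 11.6
position: [0.6282, -0.0292, 0.193]
tool_rot: [[-0.007, 0.144, 0.99], [0.001, 0.99, -0.144], [-1.0, -0.0, -0.007]]
ft_force: [0.5, 0.2, -1.8]
grip_width: 0.0231
```

View pics/s5c.png

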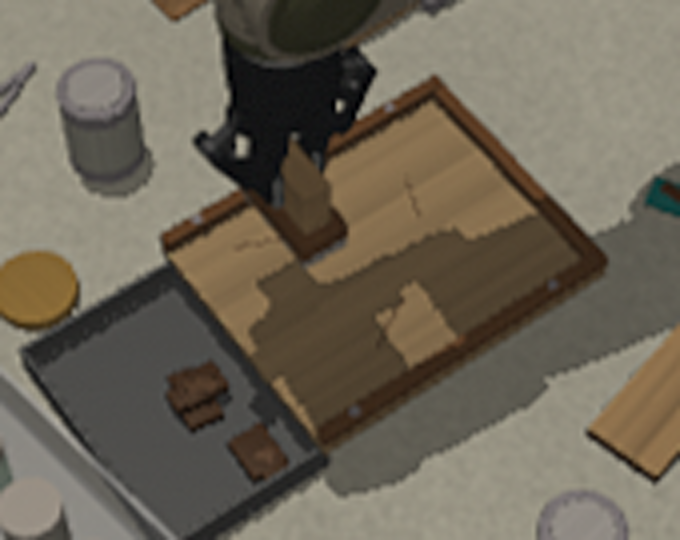

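All three brown chips are in the tray, at crop (200,395) and (258,452), and the board is clear. Next the scraper goes back.

```bash
python3 -m jog '[[-1,0,-0.03,-0.01,0],[-1,0,-0.08,-0.03,0],[-1,0,-0.13,-0.045,0],[-1,0,-0.18,-0.06,0],[-1,0,-0.22,-0.08,-0.03],[-1,0,-0.26,-0.09,-0.05],[-1,0,-0.3,-0.1,-0.05],[-1,0,-0.34,-0.11,-0.05],[-1,0,-0.36,-0.12,-0.05],[-1,0,-0.371,-0.127,-0.05],[-1,0,-0.371,-0.127,-0.05],[-1,0,-0.371,-0.127,-0.05],[-1,0,-0.371,-0.127,-0.05],[-1,0.04,-0.371,-0.127,-0.05],[-1,0.08,-0.371,-0.127,-0.05],[-1,0.11,-0.371,-0.127,-0.05],[-1,0.125,-0.371,-0.127,-0.05],[-1,0.125,-0.371,-0.127,-0.05]]'
python3 - <<'E'
from h import *
m,im=grab('side','s6b.png'); crop(im,240,60,400,180,4.5,'s6d.png')
print(env.observe()['position'])
E
```

```text
time_s: 13.45
position: [0.4558, -0.3753, 0.0668]
tool_rot: [[-0.003, 0.09, 0.996], [0.003, 0.996, -0.09], [-1.0, 0.003, -0.003]]
ft_force: [-0.1, -0.4, -0.5]
grip_width: 0.0237
[ 0.45622648 -0.37609599  0.06852482]
```

View pics/s6d.png

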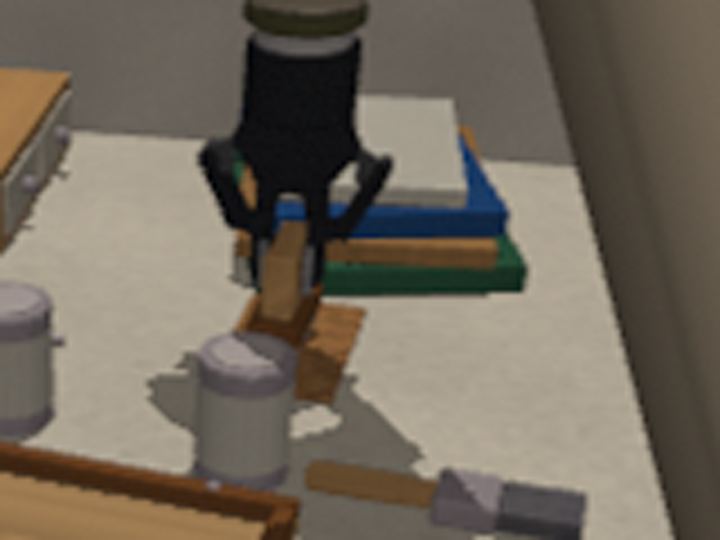

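```bash
python3 -m jog '[[-1,0.005,-0.004,-0.004,0],[-1,0.009,-0.004,-0.004,0],[-1,0.012,-0.004,-0.004,0],[-1,0.013,-0.004,-0.004,0],[-1,0.0135,-0.004,-0.004,0]]'
```

```text
time_s: 14.0
position: [0.4514, -0.3806, 0.0554]
tool_rot: [[0.0, 0.092, 0.996], [-0.0, 0.996, -0.092], [-1.0, -0.0, 0.0]]
ft_force: [-1.2, -0.2, -1.3]
grip_width: 0.0237
```

```bash
python3 -m jog '[[-1,0.001,0,0,0],[-1,0.002,0,0,0],[-1,0.002,0,0,0]]';python3 -m jog '[[-1,0.0005,0,0,0],[-1,0.001,0,0,0]]'
```

```text
time_s: 14.3
position: [0.4514, -0.3806, 0.0532]
tool_rot: [[-0.0, 0.092, 0.996], [0.0, 0.996, -0.092], [-1.0, 0.0, -0.0]]
ft_force: [-0.3, 0.5, -2.0]
grip_width: 0.0234
time_s: 14.5
position: [0.4514, -0.3806, 0.0527]
tool_rot: [[0.0, 0.092, 0.996], [-0.0, 0.996, -0.092], [-1.0, -0.0, 0.0]]
ft_force: [-1.0, 1.4, 6.2]
grip_width: 0.0237
```

```bash
python3 -m jog '[[1,0,0,0,0],[1,0,0,0,0],[1,0,0,0,0],[1,0,0,0,0],[1,0,0,0,0],[1,-0.03,0,0,0],[1,-0.07,0,0,0],[1,-0.12,0,0,0],[1,-0.16,0,0,0],[1,-0.2,0,0,0],[1,-0.2,0,0,0]]'
python3 - <<'E'
from h import *
import pickle
m,im=grab('wrist','w6.png'); crop(im,130,60,400,260,2.9,'w6c.png'); pickle.dump(m,open('w6.pkl','wb'))
E
python3 -m jog '[[1,0,0.05,-0.003,0],[1,0,0.1,-0.006,0],[1,0,0.15,-0.009,-0.03],[1,0,0.2,-0.012,-0.06],[1,0,0.25,-0.016,-0.09],[1,0,0.3,-0.02,-0.09],[1,0,0.35,-0.023,-0.09],[1,0,0.4,-0.026,-0.09],[1,0,0.45,-0.03,-0.09],[1,0,0.5,-0.033,-0.09],[1,0,0.54,-0.036,-0.09],[1,0,0.569,-0.0375,-0.09],[1,0,0.569,-0.0375,-0.09],[1,0,0.569,-0.0375,-0.09],[1,0,0.569,-0.0375,-0.09],[1,0,0.569,-0.0375,-0.09]]'
python3 - <<'E'
from h import *
import pickle
m,im=grab('wrist','w7.png'); pickle.dump(m,open('w7.pkl','wb')); cv2.imwrite('pics/w7c.png',cv2.resize(im,None,fx=1.5,fy=1.5))
print(env.observe()['position'])
E
```

```text
time_s: 15.6
position: [0.4524, -0.3817, 0.2582]
tool_rot: [[0.007, 0.092, 0.996], [-0.008, 0.996, -0.092], [-1.0, -0.008, 0.007]]
ft_force: [-0.1, 0.1, 0.3]
grip_width: 0.085
time_s: 17.25
position: [0.4664, 0.1885, 0.2521]
tool_rot: [[-0.001, 0.004, 1.0], [-0.0, 1.0, -0.004], [-1.0, -0.0, -0.001]]
ft_force: [0.4, 0.5, 0.2]
grip_width: 0.0853
[0.46638762 0.18853429 0.25217361]
```

View pics/w6c.png

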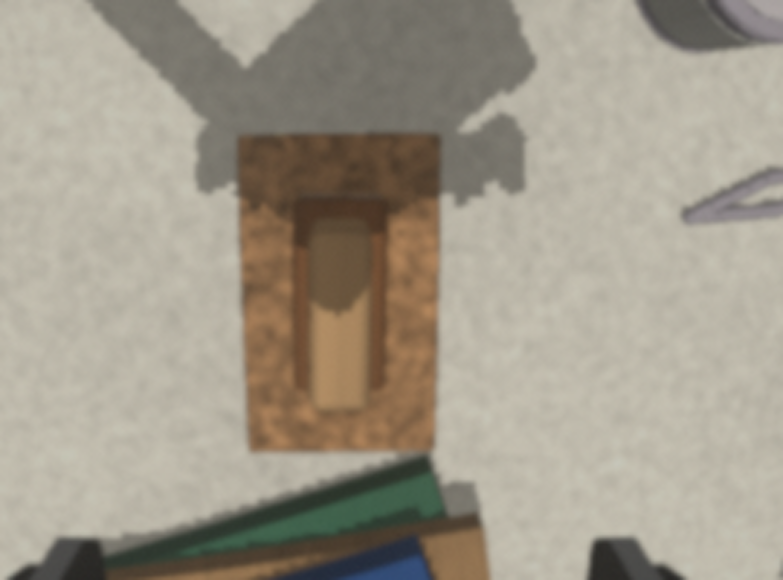

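View pics/w7c.png

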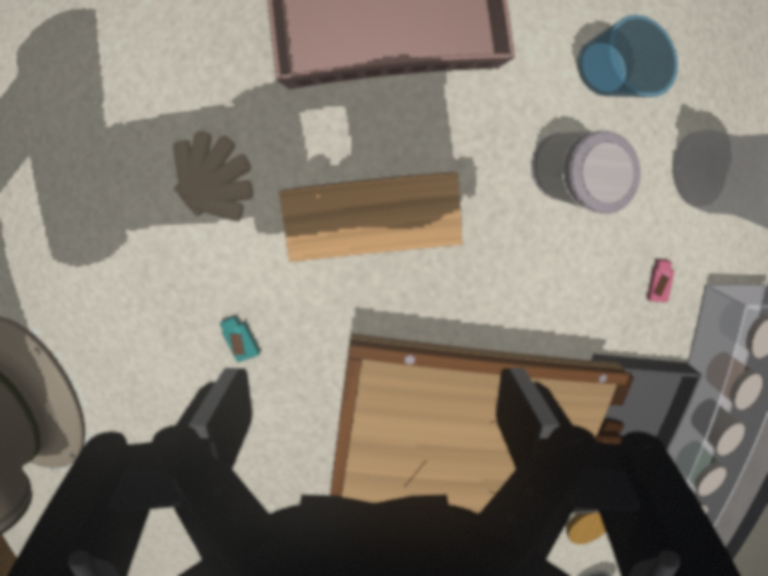

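The scraper stands upright on the mat. The plaque is at w7c (372,216), the left tin lid at (604,172), and the basket is at the top.

Run:
```python
from h import *
import pickle
np.set_printoptions(precision=4,suppress=True)
m=pickle.load(open('w7.pkl','rb'))
f=lambda p,z:onz(m,p[0]/1.5,p[1]/1.5,z,True)[:2]
b=np.array([f(p,.013) for p in [(280,190),(458,172),(462,243),(290,261)]])
print(b,b.mean(0)); v=(b[1]-b[0]+b[2]-b[3])/2; print(np.linalg.norm(v),np.degrees(np.arctan2(v[1],v[0])), np.linalg.norm(b[0]-b[3]),np.linalg.norm(b[1]-b[2]))
print('tin',f((604,172),.085))
print('basket near rim outer', f((281,86),.05),f((513,59),.05))
NL,FL,=f((352,345),.06),f((631,375),.06); print('board',NL,FL, np.degrees(np.arctan2(*(FL-NL)[::-1])))
```

```text
[[0.3889 0.2358]
 [0.5367 0.2501]
 [0.5421 0.1898]
 [0.3947 0.1744]] [0.4656 0.2125]
0.14834509336114834 5.725713154557709 0.06163843381372187 0.06059992118082167
tin [0.6327 0.2596]
basket near rim outer [0.3991 0.3176] [0.5717 0.3412]
board [0.4493 0.1174] [0.7062 0.0788] -8.53543872382946
```

```bash
python3 -m jog '[[1,0,0.024,0,0.15],[1,0,0.024,0,0.3],[1,0.02,0.024,0,0.45],[1,0.04,0.024,0,0.6],[1,0.06,0.024,0,0.75],[1,0.08,0.024,0,0.9],[1,0.1,0.024,0,1.05],[1,0.12,0.024,0,1.2],[1,0.14,0.024,0,1.35],[1,0.16,0.024,0,1.471],[1,0.18,0.024,0,1.471],[1,0.2,0.024,0,1.471],[1,0.2,0.024,0,1.471],[1,0.2,0.024,0,1.471]]'
python3 - <<'E'
from h import *
import pickle
m,im=grab('wrist','w8.png'); pickle.dump(m,open('w8.pkl','wb')); m,im=grab('side','s8.png'); crop(im,150,130,370,330,3,'s8c.png')
o=env.observe();print(o['position'],o['q'])
E
```

```text
time_s: 18.7
position: [0.4667, 0.2131, 0.0527]
tool_rot: [[0.0, 0.995, 0.097], [-0.0, 0.097, -0.995], [-1.0, 0.0, 0.0]]
ft_force: [0.3, 0.5, 1.0]
grip_width: 0.0858
[0.46696489 0.2133552  0.05340372] [1.13245589e+01 3.13300716e+01 9.53048434e+01 1.48674079e-03
 5.32579553e+01 9.57431941e+01]
```

View pics/w8.png

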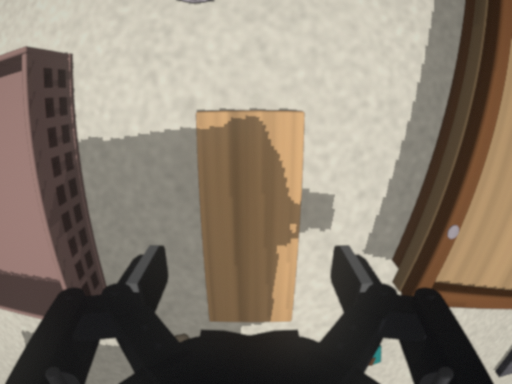

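View pics/s8c.png

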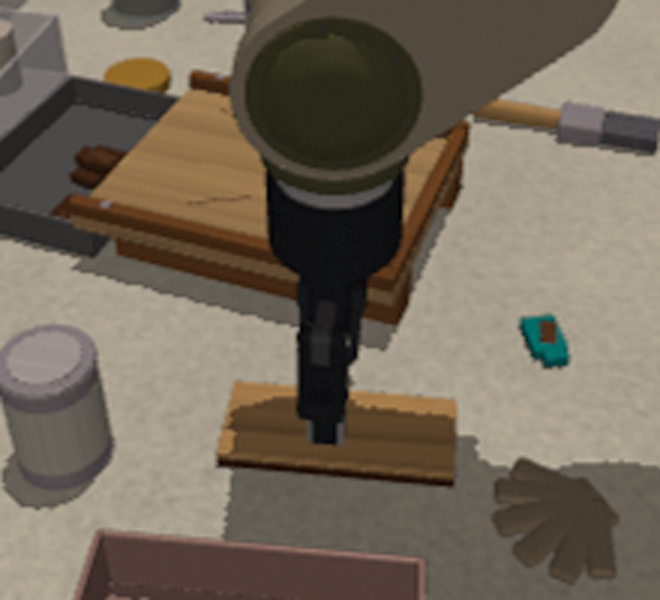

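The plaque is centred between the fingers (wrist px about 250). I go down.

```bash
python3 -m jog '[[1,0.015,0,0,0],[1,0.028,0,0,0],[1,0.034,0,0,0],[1,0.034,0,0,0]]';python3 -m jog '[[1,0.003,0,0,0],[1,0.004,0,0,0],[1,0.004,0,0,0]]'
```

```text
time_s: 19.2
position: [0.4664, 0.2134, 0.0184]
tool_rot: [[-0.0, 0.995, 0.098], [-0.0, 0.098, -0.995], [-1.0, -0.0, 0.0]]
ft_force: [-0.0, -0.9, 0.5]
grip_width: 0.0852
time_s: 19.5
position: [0.4665, 0.2135, 0.0146]
tool_rot: [[0.0, 0.995, 0.098], [0.0, 0.098, -0.995], [-1.0, 0.0, -0.0]]
ft_force: [0.2, 0.1, -1.0]
grip_width: 0.0857
```

```bash
python3 -m jog '[[0.7,0,0,0,0],[0.7,0,0,0,0],[0.7,0,0,0,0]]' 25;python3 -m jog '[[0.7,0.002,0,0,0],[0.7,0.002,0,0,0]]'; python3 -m jog '[[0.7,0.002,0,0,0],[0.7,0.002,0,0,0]]'
python3 - <<'E'
from h import *
m,im=grab('side','s9.png'); crop(im,190,220,340,310,5,'s9c.png')
E
```

```text
time_s: 19.8
position: [0.4664, 0.2135, 0.0144]
tool_rot: [[0.0, 0.995, 0.098], [0.0, 0.098, -0.995], [-1.0, 0.0, -0.0]]
ft_force: [-0.1, 0.2, -0.8]
grip_width: 0.0728
time_s: 20.0
position: [0.4662, 0.2134, 0.0121]
tool_rot: [[-0.0, 0.995, 0.098], [-0.0, 0.098, -0.995], [-1.0, -0.0, 0.0]]
ft_force: [-0.7, 0.6, 0.1]
grip_width: 0.0725
time_s: 20.2
position: [0.4662, 0.2134, 0.0101]
tool_rot: [[-0.0, 0.995, 0.098], [-0.0, 0.098, -0.995], [-1.0, -0.0, 0.0]]
ft_force: [-0.1, 0.2, -0.2]
grip_width: 0.0725
```

View pics/s9c.png

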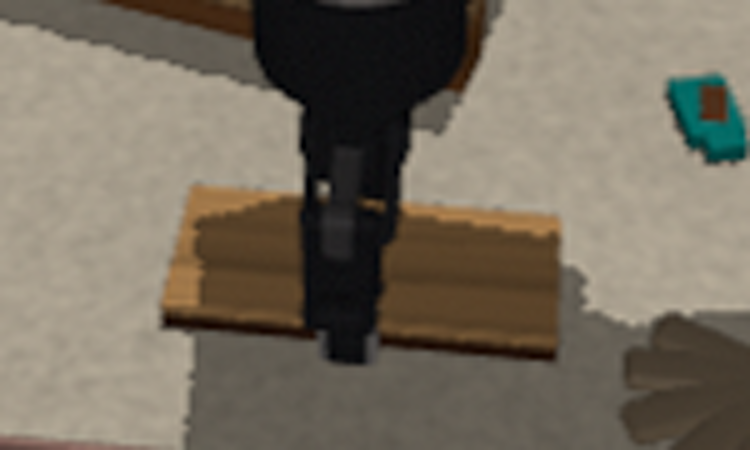

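```bash
python3 -m jog '[[-1,0,0,0,0],[-1,0,0,0,0],[-1,0,0,0,0],[-1,0,0,0,0],[-1,0,0,0,0]]' 40;python3 -m jog '[[-1,-0.02,0,0,0],[-1,-0.05,0,0,0],[-1,-0.05,0,0,0]]'
python3 - <<'E'
from h import *
m,im=grab('side','s10.png'); crop(im,150,130,370,330,3,'s10c.png')
E
```

```text
time_s: 20.75
position: [0.4664, 0.2135, 0.0106]
tool_rot: [[0.0, 0.995, 0.098], [0.0, 0.098, -0.995], [-1.0, 0.0, -0.0]]
ft_force: [-0.3, -0.2, 6.0]
grip_width: 0.0611
time_s: 21.05
position: [0.4678, 0.2138, 0.0629]
tool_rot: [[0.005, 0.995, 0.098], [0.001, 0.098, -0.995], [-1.0, 0.006, -0.001]]
ft_force: [-0.4, 0.4, -1.6]
grip_width: 0.0605
```

View pics/s10c.png

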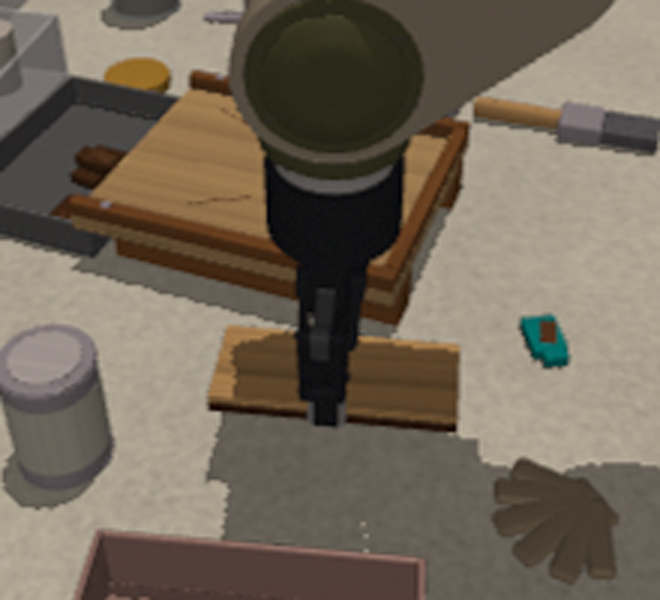

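```bash
python3 -m jog '[[-1,-0.04,0,0,0],[-1,-0.08,0.01,0.02,0.03],[-1,-0.09,0.02,0.06,0.08],[-1,-0.09,0.035,0.1,0.15],[-1,-0.09,0.05,0.15,0.2],[-1,-0.09,0.065,0.19,0.243],[-1,-0.09,0.073,0.228,0.243],[-1,-0.09,0.073,0.228,0.243],[-1,-0.09,0.073,0.228,0.243],[-1,-0.06,0.073,0.228,0.243],[-1,-0.04,0.073,0.228,0.243],[-1,-0.04,0.073,0.228,0.243],[-1,-0.04,0.073,0.228,0.243]]'
python3 - <<'E'
from h import *
m,im=grab('side','s11.png'); crop(im,150,90,370,290,3,'s11c.png')
m,im=grab('wrist','w11.png'); import pickle;pickle.dump(m,open('w11.pkl','wb'))
print(env.observe()['position'])
E
```

```text
time_s: 22.4
position: [0.5611, -0.0054, 0.1005]
tool_rot: [[-0.001, 0.99, -0.143], [0.0, -0.143, -0.99], [-1.0, -0.001, -0.0]]
ft_force: [0.3, -0.1, -0.6]
grip_width: 0.061
[ 0.56168179 -0.00587776  0.10137863]
```

View pics/s11c.png

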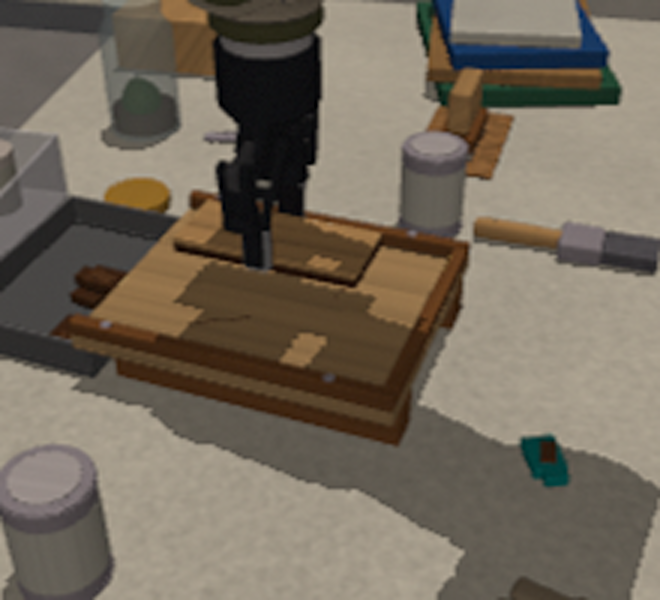

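View pics/w11.png

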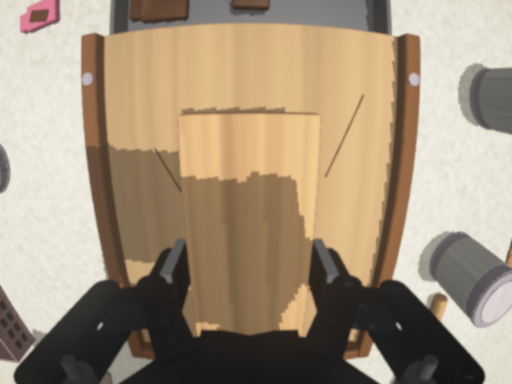

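The plaque is centred between the rails (251 against 249 px). I lower it.

```bash
python3 -m jog '[[-1,0.02,0,0,0],[-1,0.035,0,0,0],[-1,0.04,0,0,0],[-1,0.042,0,0,0],[-1,0.042,0,0,0],[-1,0.042,0,0,0]]'; python3 -m jog '[[-1,0.001,0,0,0],[-1,0.0015,0,0,0],[-1,0.0015,0,0,0]]'
```

```text
time_s: 23.1
position: [0.5617, -0.0064, 0.0592]
tool_rot: [[0.001, 0.989, -0.145], [-0.0, -0.145, -0.989], [-1.0, 0.001, 0.0]]
ft_force: [0.4, 0.1, -0.4]
grip_width: 0.061
time_s: 23.4
position: [0.5613, -0.0064, 0.0569]
tool_rot: [[0.0, 0.989, -0.145], [-0.0, -0.145, -0.989], [-1.0, 0.0, 0.0]]
ft_force: [-0.2, -0.2, -0.4]
grip_width: 0.0606
```

```bash
python3 -m jog '[[-1,0.0008,0,0,0],[-1,0.0008,0,0,0],[-1,0.0008,0,0,0]]'
```

```text
time_s: 23.7
position: [0.5613, -0.0064, 0.0566]
tool_rot: [[0.0, 0.989, -0.145], [-0.0, -0.145, -0.989], [-1.0, 0.0, 0.0]]
ft_force: [-2.7, 0.5, 4.8]
grip_width: 0.061
```

```bash
python3 -m jog '[[0.6,0,0,0,0],[0.6,0,0,0,0],[0.6,0,0,0,0],[0.6,-0.03,0,0,0],[1,-0.07,0,0,0],[1,-0.12,0,0,0],[1,-0.16,0,0,0],[1,-0.2,0,0,0],[1,-0.2,0,0,0],[1,-0.2,0,0,0]]'
python3 - <<'E'
from h import *
import pickle
np.set_printoptions(precision=4,suppress=True)
m,im=grab('wrist','w12.png');pickle.dump(m,open('w12.pkl','wb'))
print(env.observe()['position'],env.observe()['q'])
ms=env.camera_model('scene')
print('cup foot',onz(ms,288/3+230,445/3+160,0), 'rim',onz(ms,293/3+230,413/3+160,.075))
m7=pickle.load(open('w7.pkl','rb')); print('cup rim', onz(m7,640/1.5,55/1.5,.075,True),'tin',onz(m7,604/1.5,172/1.5,.085,True))
E
```

```text
time_s: 24.7
position: [0.5613, -0.0063, 0.2563]
tool_rot: [[0.001, 0.989, -0.145], [-0.0, -0.145, -0.989], [-1.0, 0.001, 0.0]]
ft_force: [0.3, 0.3, -0.4]
grip_width: 0.0854
[ 0.5609 -0.0063  0.2551] [-12.7314  22.5711  71.4612   0.0006  86.0465  85.5899]
cup foot [0.6704 0.3583 0.    ] rim [0.673  0.3543 0.075 ]
cup rim [0.6699 0.3548 0.075 ] tin [0.6327 0.2596 0.085 ]
```

View pics/w12.png

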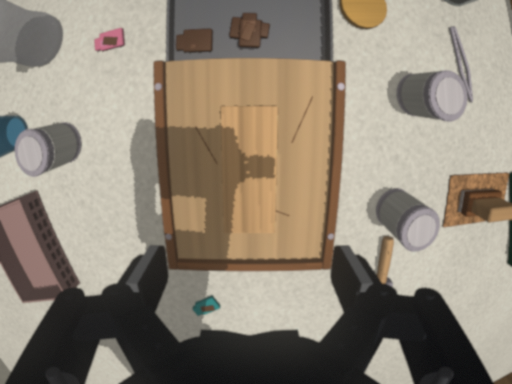

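```bash
python3 - <<'E'
from h import *
import pickle
np.set_printoptions(precision=4,suppress=True)
m=pickle.load(open('w12.pkl','rb')); im=cv2.imread('pics/w12.png'); crop(im,140,40,360,280,2.5,'w12c.png')
E
python3 -m jog '[[1,0,0.006,-0.05,0],[1,0,0.012,-0.1,-0.1],[1,0,0.018,-0.15,-0.2],[1,0,0.024,-0.2,-0.26],[1,0,0.03,-0.25,-0.26],[1,0,0.0326,-0.2735,-0.26],[1,0,0.0326,-0.2735,-0.26],[1,0,0.0326,-0.2735,-0.26],[1,0.04,0.0326,-0.2735,-0.26],[1,0.07,0.0326,-0.2735,-0.26],[1,0.1,0.0326,-0.2735,-0.26],[1,0.12,0.0326,-0.2735,-0.26],[1,0.12,0.0326,-0.2735,-0.26]]'
python3 - <<'E'
from h import *
m,im=grab('wrist','w13.png');import pickle;pickle.dump(m,open('w13.pkl','wb'))
print(env.observe()['position'])
E
```

```text
time_s: 26.05
position: [0.6317, 0.2576, 0.1326]
tool_rot: [[-0.007, 0.994, 0.113], [-0.002, 0.113, -0.994], [-1.0, -0.007, 0.001]]
ft_force: [0.2, -0.7, -0.5]
grip_width: 0.0852
[0.63267783 0.25809264 0.13502062]
```

View pics/w12c.png

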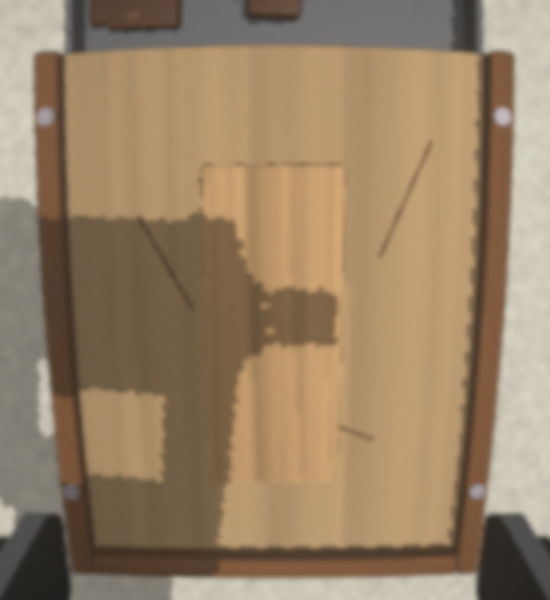

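View pics/w13.png

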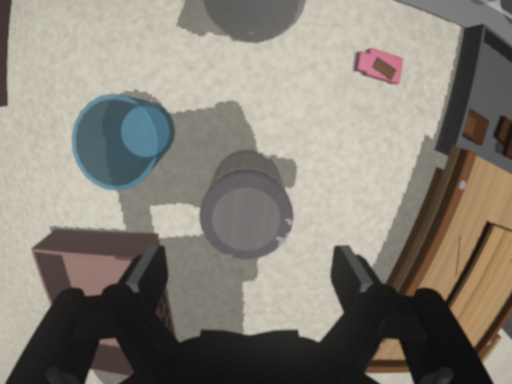

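Run:
```python
from h import *
import pickle
np.set_printoptions(precision=4,suppress=True)
m=pickle.load(open('w13.pkl','rb'))
print('tin',onz(m,247,214,.085,True),'bask',[onz(m,*p,.05,True)[:2] for p in [(158,234),(35,248)]], 'cup',onz(m,120,142,.075,True))
m=pickle.load(open('w12.pkl','rb'))
f=lambda p,z:onz(m,p[0]/2.5+140,p[1]/2.5+40,z,True)[:2]
b=np.array([f(p,.059) for p in [(201,163),(343,163),(335,483)]]);print('plaque',b,(b[0]+b[2])/2)
c=[f(p,.06) for p in [(36,52),(514,52),(478,575),(72,575)]]; print('board',c,'near mid',(c[2]+c[3])/2)
c=[f(p,.046) for p in [(66,57),(480,54)]]; print('edge',c,'mid',(c[0]+c[1])/2)
```

```text
tin [0.6387 0.2597 0.085 ] bask [array([0.5983, 0.3284]), array([0.5604, 0.4641])] cup [0.6757 0.3496 0.075 ]
plaque [[ 0.639   0.0136]
 [ 0.63   -0.0474]
 [ 0.4805 -0.0252]] [ 0.5597 -0.0058]
board [array([0.7026, 0.0785]), array([ 0.6722, -0.1307]), array([ 0.4145, -0.0947]), array([0.4458, 0.1174])] near mid [0.4301 0.0114]
edge [array([0.6997, 0.0687]), array([ 0.6737, -0.1188])] mid [ 0.6867 -0.025 ]
```

```bash
python3 -m jog '[[1,0.03,0.003,0,0],[1,0.06,0.003,0,0],[1,0.075,0.003,0,0],[1,0.085,0.003,0,0],[1,0.085,0.003,0,0],[1,0.085,0.003,0,0]]'; python3 -m jog '[[-1,0,0,0,0],[-1,0,0,0,0],[-1,0,0,0,0],[-1,0,0,0,0],[-1,0,0,0,0],[-1,0,0,0,0]]' 50;  python3 -m jog '[[-1,-0.01,0,0,0],[-1,-0.03,0,0,0],[-1,-0.05,0,0,0],[-1,-0.05,0,0,0],[-1,-0.05,0,0,0],[-1,-0.05,0,0,0]]'
python3 - <<'E'
from h import *
m,im=grab('wrist','w14.png');m,im=grab('side','s14.png');crop(im,80,190,300,350,3,'s14c.png');o=env.observe();print(o['position'],o['ft_force'],o['grip_width'])
E
```

```text
time_s: 26.7
position: [0.6368, 0.26, 0.0525]
tool_rot: [[0.002, 0.993, 0.114], [0.0, 0.114, -0.993], [-1.0, 0.002, -0.0]]
ft_force: [0.4, -0.1, 0.4]
grip_width: 0.0854
time_s: 27.3
position: [0.6366, 0.2602, 0.0524]
tool_rot: [[0.002, 0.993, 0.115], [0.001, 0.115, -0.993], [-1.0, 0.002, -0.0]]
ft_force: [-0.6, 1.1, 5.7]
grip_width: 0.0589
time_s: 27.9
position: [0.6355, 0.2597, 0.0996]
tool_rot: [[-0.002, 0.993, 0.114], [-0.001, 0.114, -0.993], [-1.0, -0.002, 0.0]]
ft_force: [-0.3, 0.9, -2.5]
grip_width: 0.0589
[0.63562431 0.25976188 0.09974401] [-0.53913356  0.18449895 -2.4860673 ] 0.059054111738786885
```

View pics/s14c.png

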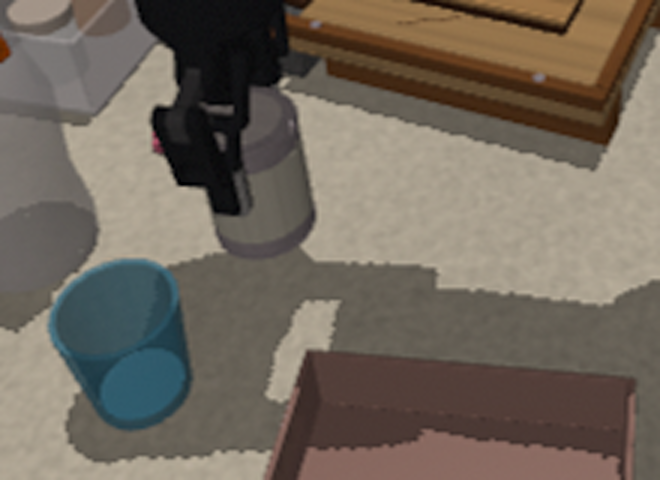

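The force is about -2.5 N, so tin 1 is an empty (a full one would give at least 5.7 N). It goes into the basket.

```bash
python3 -m jog '[[-1,-0.05,0,0,0],[-1,-0.1,-0.01,-0.01,0],[-1,-0.1,-0.04,-0.05,0],[-1,-0.1,-0.07,-0.1,0],[-1,-0.1,-0.0936,-0.154,0],[-1,-0.1,-0.0936,-0.154,0],[-1,-0.1,-0.0936,-0.154,0],[-1,-0.1,-0.0936,-0.154,0]]'
python3 - <<'E'
from h import *
import pickle
o=env.observe();print(o['position'],o['ft_force'])
m,im=grab('wrist','w15.png');pickle.dump(m,open('w15.pkl','wb'));m,im=grab('scene','s15.png');crop(im,320,200,440,320,5,'s15c.png')
E
```

```text
time_s: 28.8
position: [0.5258, 0.4018, 0.2005]
tool_rot: [[-0.0, 0.993, 0.115], [-0.001, 0.115, -0.993], [-1.0, -0.001, 0.001]]
ft_force: [0.2, -0.6, -2.0]
grip_width: 0.0594
[0.52576697 0.40175319 0.20045173] [ 0.21229513 -0.6400674  -1.95756793]
```

View pics/w15.png

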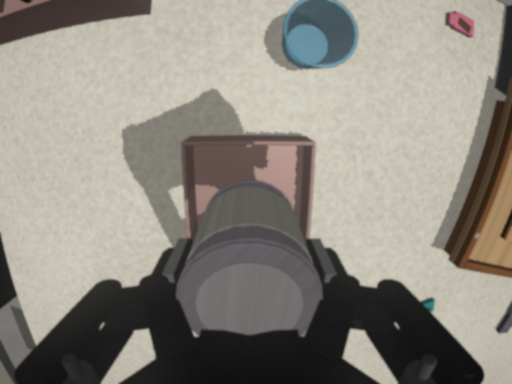

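View pics/s15c.png

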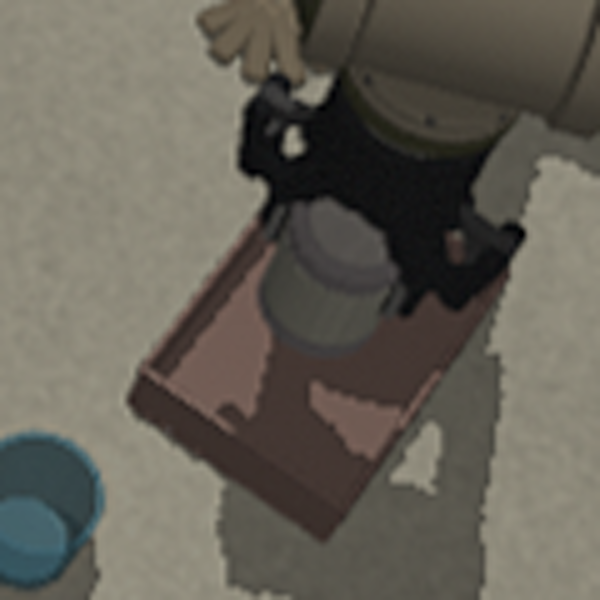

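Run:
```python
from h import *
import pickle
np.set_printoptions(precision=4,suppress=True)
m=pickle.load(open('w15.pkl','rb'))
a,b=[onz(m,*p,.05,True)[:2] for p in [(182,137),(315,137)]]; print(a,b,np.linalg.norm(a-b))
v=(a-b)/np.linalg.norm(a-b); yaw=np.degrees(np.arctan2(-v[0],v[1])); ux=np.array([v[1],-v[0]]); print(yaw,'centre',(a+b)/2-.09*ux,'slots',(a+b)/2-(.09-.043)*ux,(a+b)/2-(.09+.043)*ux)
```

```text
[0.5631 0.4704] [0.5776 0.3439] 0.12724127180548678
6.541366146417703 centre [0.4809 0.3969] slots [0.5236 0.4018] [0.4382 0.392 ]
```

```bash
python3 -m jog '[[-1,0.04,0,0,0],[-1,0.08,0,0,0],[-1,0.11,0,0,0],[-1,0.13,0,0,0],[-1,0.137,0,0,0],[-1,0.14,0,0,0],[-1,0.142,0,0,0],[-1,0.142,0,0,0]]'; python3 -m jog '[[-1,0.001,0,0,0],[-1,0.002,0,0,0],[-1,0.002,0,0,0]]'
```

```text
time_s: 29.7
position: [0.526, 0.4022, 0.06]
tool_rot: [[0.001, 0.993, 0.114], [0.001, 0.114, -0.993], [-1.0, 0.002, -0.001]]
ft_force: [-0.5, 0.0, -1.1]
grip_width: 0.059
time_s: 30.0
position: [0.5255, 0.4022, 0.0572]
tool_rot: [[0.0, 0.993, 0.115], [0.0, 0.115, -0.993], [-1.0, 0.0, -0.0]]
ft_force: [-0.5, -0.6, -2.1]
grip_width: 0.0591
```

```bash
python3 -m jog '[[-1,0.0007,0,0,0],[-1,0.0012,0,0,0],[-1,0.0012,0,0,0]]'
```

```text
time_s: 30.3
position: [0.5255, 0.4023, 0.0564]
tool_rot: [[0.001, 0.993, 0.115], [0.0, 0.115, -0.993], [-1.0, 0.001, -0.0]]
ft_force: [-1.6, -0.7, 3.8]
grip_width: 0.059
```

```bash
python3 -m jog '[[0.6,0,0,0,0],[0.6,0,0,0,0],[0.6,0,0,0,0],[0.6,0,0,0,0],[0.6,-0.05,0,0,0],[0.6,-0.1,0,0,0],[1,-0.15,0,0,0],[1,-0.18,0,0,0],[1,-0.18,0,0,0]]'
python3 - <<'E'
from h import *
import pickle
np.set_printoptions(precision=4,suppress=True)
o=env.observe(); print(o['position'],o['q'])
m,im=grab('wrist','w16.png')
m=pickle.load(open('w12.pkl','rb'))
for n,p,z in [('far',(448,96),.085),('near',(414,227),.085),('brush handle tip',(391,240),.008),('tweez',(453,30),.004),('tweez',(470,100),.004)]: print(n,onz(m,*p,z,True))
E
```

```text
time_s: 31.2
position: [0.5265, 0.4028, 0.2412]
tool_rot: [[0.009, 0.993, 0.115], [0.004, 0.115, -0.993], [-1.0, 0.009, -0.003]]
ft_force: [-0.4, 0.3, -0.8]
grip_width: 0.0853
[0.5265 0.4028 0.2412] [ 27.2072  33.5167  54.8858   0.0021  91.0464 110.6235]
far [ 0.6273 -0.2502  0.085 ]
near [ 0.4701 -0.2001  0.085 ]
brush handle tip [ 0.4124 -0.206   0.008 ]
tweez [ 0.7265 -0.3384  0.004 ]
tweez [ 0.6177 -0.3596  0.004 ]
```

View pics/w16.png

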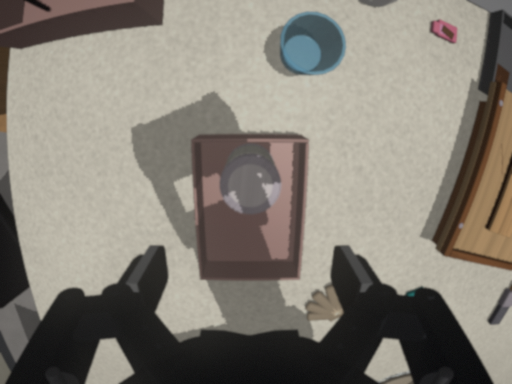

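```bash
python3 -m jog '[[1,0,-0.01,0.05,0],[1,0,-0.02,0.1,0],[1,0,-0.03,0.15,0],[1,0,-0.045,0.2,0],[1,0,-0.055,0.25,0],[1,0,-0.065,0.3,0],[1,0,-0.075,0.35,0],[1,0,-0.085,0.4,0],[1,0,-0.1,0.45,0],[1,0,-0.11,0.5,0],[1,0,-0.12,0.55,0],[1,0,-0.13,0.5936,0],[1,0,-0.13,0.5936,0],[1,0,-0.13,0.5936,0],[1,0,-0.13,0.5936,0],[1,0,-0.13,0.5936,0],[1,0,-0.13,0.5936,0]]'
python3 - <<'E'
from h import *
import pickle
o=env.observe();print(o['position'],o['q'])
m,im=grab('wrist','w17.png');pickle.dump(m,open('w17.pkl','wb'))
E
```

```text
time_s: 32.95
position: [0.4645, -0.2011, 0.2358]
tool_rot: [[-0.0, 0.993, 0.116], [0.0, 0.116, -0.993], [-1.0, -0.0, -0.0]]
ft_force: [-0.2, -0.8, -0.2]
grip_width: 0.0855
[ 0.46448297 -0.20113383  0.23580759] [-3.68396444e+01  1.78500054e+01  8.20951992e+01  5.44105356e-03
  8.00656946e+01  4.64718289e+01]
```

View pics/w17.png

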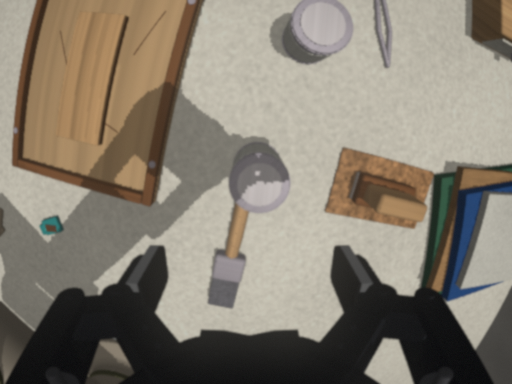

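Run:
```python
from h import *
import pickle
np.set_printoptions(precision=4,suppress=True)
m=pickle.load(open('w17.pkl','rb'))
for n,p,z in [('near lid',(260,182),.085),('far',(322,26),.085),('brush tip',(241,207),.01),('scraper top',(394,200),.077),('pl',(128,15),.059)]: print(n,onz(m,*p,z,True))
```

```text
near lid [ 0.4656 -0.2119  0.085 ]
far [ 0.6249 -0.2515  0.085 ]
brush tip [ 0.4096 -0.1974  0.01  ]
scraper top [ 0.4612 -0.3644  0.077 ]
pl [ 0.6283 -0.0518  0.059 ]
```

```bash
python3 -m jog '[[1,0.03,0,0.005,0],[1,0.06,0,0.006,0],[1,0.09,0,0.006,0],[1,0.1,0,0.006,0],[1,0.1,0,0.006,0],[1,0.1,0,0.006,0],[1,0.1,0,0.006,0]]'
python3 - <<'E'
from h import *
import pickle
o=env.observe();print(o['position'])
m,im=grab('wrist','w18.png');pickle.dump(m,open('w18.pkl','wb'))
m,im=grab('side','s18.png');crop(im,230,50,400,180,4.5,'s18c.png')
E
```

```text
time_s: 33.7
position: [0.4656, -0.2087, 0.1372]
tool_rot: [[0.002, 0.993, 0.115], [-0.002, 0.115, -0.993], [-1.0, 0.002, 0.002]]
ft_force: [0.2, 0.4, 0.4]
grip_width: 0.0857
[ 0.4655942  -0.20865815  0.13724222]
```

View pics/w18.png

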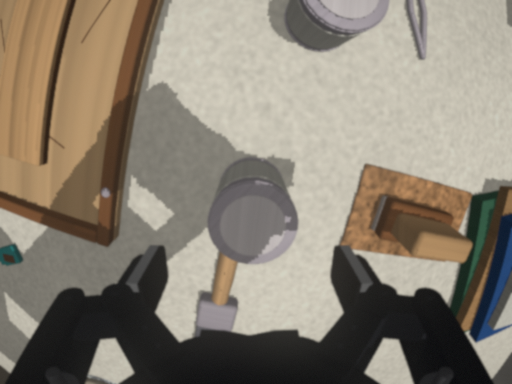

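View pics/s18c.png

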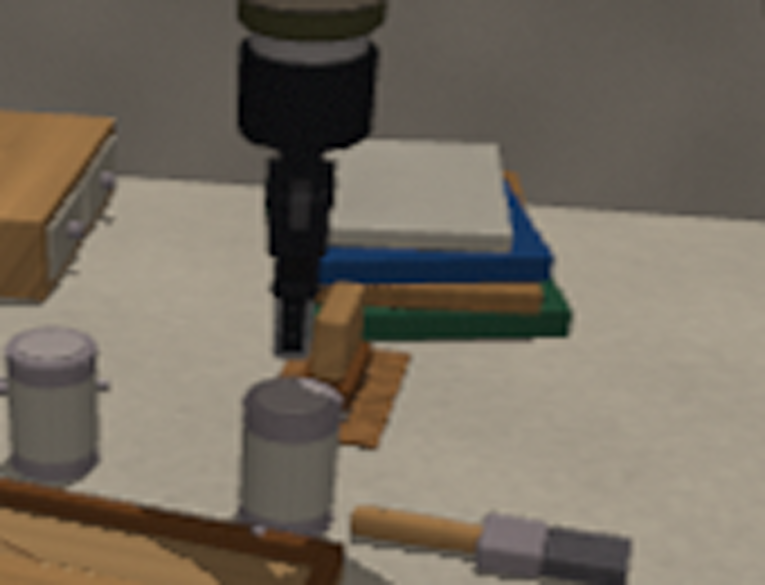

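```bash
python3 - <<'E'
from h import *
import pickle
m=pickle.load(open('w18.pkl','rb'))
print(onz(m,253,220,.085,True),onz(m,210,218,.085,True),onz(m,297,218,.085,True))
E
python3 -m jog '[[1,0.03,0,0,0],[1,0.06,0,0,0],[1,0.075,0,0,0],[1,0.085,0,0,0],[1,0.085,0,0,0],[1,0.085,0,0,0]]'; python3 -m jog '[[-1,0,0,0,0],[-1,0,0,0,0],[-1,0,0,0,0],[-1,0,0,0,0],[-1,0,0,0,0],[-1,0,0,0,0]]' 60;  python3 -m jog '[[-1,-0.01,0,0,0],[-1,-0.03,0,0,0],[-1,-0.05,0,0,0],[-1,-0.05,0,0,0],[-1,-0.05,0,0,0],[-1,-0.05,0,0,0],[-1,-0.05,0,0,0],[-1,-0.05,0,0,0]]'
```

```text
[ 0.46732981 -0.21115231  0.085     ] [ 0.4654229  -0.18267953  0.085     ] [ 0.47191691 -0.24012915  0.085     ]
time_s: 34.4
position: [0.4654, -0.2087, 0.0516]
tool_rot: [[0.001, 0.993, 0.115], [-0.001, 0.115, -0.993], [-1.0, 0.001, 0.001]]
ft_force: [0.2, 0.8, 0.4]
grip_width: 0.0857
time_s: 35.0
position: [0.4655, -0.2088, 0.052]
tool_rot: [[0.002, 0.993, 0.115], [-0.001, 0.115, -0.993], [-1.0, 0.002, 0.002]]
ft_force: [-0.3, 0.3, 7.2]
grip_width: 0.0587
time_s: 35.8
position: [0.4648, -0.2082, 0.1002]
tool_rot: [[-0.001, 0.993, 0.115], [0.001, 0.115, -0.993], [-1.0, -0.001, -0.001]]
ft_force: [0.2, 0.4, -2.0]
grip_width: 0.0591
```

That's about 2 N, also an empty. It goes into the near slot of the basket.

```bash
python3 -m jog '[[-1,-0.05,0,0,0],[-1,-0.1,0,0,0],[-1,-0.12,0.003,-0.04,0],[-1,-0.12,0.006,-0.09,0],[-1,-0.12,0.01,-0.14,0],[-1,-0.12,0.014,-0.19,0],[-1,-0.12,0.017,-0.24,0],[-1,-0.12,0.02,-0.29,0],[-1,-0.12,0.024,-0.34,0],[-1,-0.12,0.028,-0.39,0],[-1,-0.12,0.031,-0.44,0],[-1,-0.12,0.035,-0.49,0],[-1,-0.12,0.038,-0.54,0],[-1,-0.12,0.041,-0.58,0],[-1,-0.12,0.0426,-0.599,0],[-1,-0.12,0.0426,-0.599,0],[-1,-0.12,0.0426,-0.599,0],[-1,-0.12,0.0426,-0.599,0],[-1,-0.12,0.0426,-0.599,0]]'
python3 - <<'E'
from h import *
import pickle
o=env.observe();print(o['position'],o['ft_force'])
m,im=grab('wrist','w19.png');pickle.dump(m,open('w19.pkl','wb'))
E
```

```text
time_s: 37.7
position: [0.439, 0.3906, 0.221]
tool_rot: [[0.0, 0.994, 0.113], [-0.0, 0.113, -0.994], [-1.0, 0.0, 0.0]]
ft_force: [-0.7, 0.2, -0.7]
grip_width: 0.059
[0.43901077 0.3905854  0.22096211] [-0.65530321  0.23820302 -0.71081598]
```

View pics/w19.png

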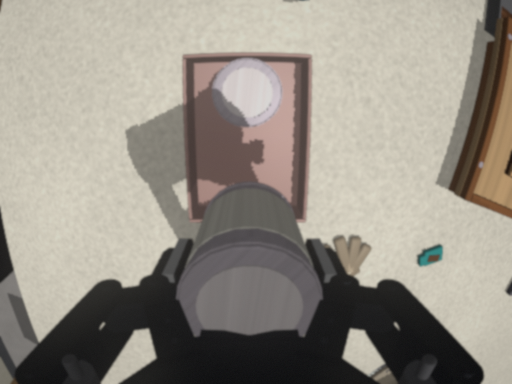

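```bash
python3 -m jog '[[-1,0.04,0,0,0],[-1,0.08,0,0,0],[-1,0.12,0,0,0],[-1,0.14,0,0,0],[-1,0.155,0,0,0],[-1,0.159,0,0,0],[-1,0.162,0,0,0],[-1,0.162,0,0,0]]'; python3 -m jog '[[-1,0.001,0,0,0],[-1,0.002,0,0,0],[-1,0.002,0,0,0]]'
```

```text
time_s: 38.55
position: [0.439, 0.3915, 0.0594]
tool_rot: [[0.001, 0.993, 0.114], [0.0, 0.114, -0.993], [-1.0, 0.001, -0.0]]
ft_force: [-0.1, 0.1, -2.1]
grip_width: 0.0593
time_s: 38.85
position: [0.4387, 0.3916, 0.0571]
tool_rot: [[0.0, 0.993, 0.115], [0.0, 0.115, -0.993], [-1.0, 0.0, -0.0]]
ft_force: [-0.4, -0.2, -1.2]
grip_width: 0.0587
```

```bash
python3 -m jog '[[-1,0.0007,0,0,0],[-1,0.0012,0,0,0],[-1,0.0012,0,0,0]]'
```

```text
time_s: 39.15
position: [0.4387, 0.3916, 0.056]
tool_rot: [[0.0, 0.993, 0.115], [0.0, 0.115, -0.993], [-1.0, 0.0, -0.0]]
ft_force: [-0.9, -0.7, 3.7]
grip_width: 0.0585
```

```bash
python3 -m jog '[[0.6,0,0,0,0],[0.6,0,0,0,0],[0.6,0,0,0,0],[0.6,0,0,0,0],[0.6,-0.05,0,0,0],[0.6,-0.1,0,0,0],[1,-0.15,0,0,0],[1,-0.185,0,0,0],[1,-0.185,0,0,0]]'; python3 -m jog '[[1,0,0.008,0.05,0],[1,0,0.016,0.1,0],[1,0,0.025,0.15,0],[1,0,0.033,0.2,0],[1,0,0.042,0.25,0],[1,0,0.05,0.3,0],[1,0,0.06,0.35,0],[1,0,0.07,0.4,0],[1,0,0.077,0.45,0],[1,0,0.085,0.5,0],[1,0,0.093,0.55,0],[1,0,0.101,0.6,0],[1,0.03,0.11,0.64,0],[1,0.06,0.1118,0.66,0],[1,0.08,0.1118,0.66,0],[1,0.1,0.1118,0.66,0],[1,0.1,0.1118,0.66,0],[1,0.1,0.1118,0.66,0],[1,0.1,0.1118,0.66,0]]'
python3 - <<'E'
from h import *
import pickle
o=env.observe();print(o['position'],o['ft_force'])
m,im=grab('wrist','w20.png');pickle.dump(m,open('w20.pkl','wb'))
E
```

```text
time_s: 40.05
position: [0.4399, 0.3924, 0.2461]
tool_rot: [[0.009, 0.993, 0.115], [0.005, 0.115, -0.993], [-1.0, 0.009, -0.004]]
ft_force: [1.1, -0.2, 0.1]
grip_width: 0.0855
time_s: 41.95
position: [0.6258, -0.2513, 0.1419]
tool_rot: [[0.002, 0.993, 0.115], [-0.001, 0.115, -0.993], [-1.0, 0.002, 0.001]]
ft_force: [0.2, 0.6, 0.2]
grip_width: 0.0854
[ 0.62579572 -0.25128143  0.14189751] [0.15195055 0.63283271 0.19231456]
```

View pics/w20.png

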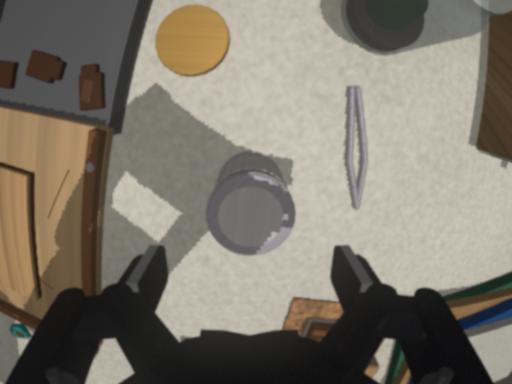

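```bash
python3 - <<'E'
from h import *
import pickle
m=pickle.load(open('w20.pkl','rb'))
print(onz(m,251,211,.085,True))
E
python3 -m jog '[[1,0.03,0.003,0.001,0],[1,0.06,0.003,0.001,0],[1,0.08,0.003,0.001,0],[1,0.09,0.003,0.001,0],[1,0.09,0.003,0.001,0],[1,0.09,0.003,0.001,0]]'; python3 -m jog '[[-1,0,0,0,0],[-1,0,0,0,0],[-1,0,0,0,0],[-1,0,0,0,0],[-1,0,0,0,0],[-1,0,0,0,0]]' 80;  python3 -m jog '[[-1,-0.01,0,0,0],[-1,-0.03,0,0,0],[-1,-0.05,0,0,0],[-1,-0.05,0,0,0],[-1,-0.05,0,0,0],[-1,-0.05,0,0,0],[-1,-0.05,0,0,0],[-1,-0.05,0,0,0]]'
```

```text
[ 0.63191316 -0.25196469  0.085     ]
time_s: 42.6
position: [0.6291, -0.2522, 0.0521]
tool_rot: [[0.002, 0.993, 0.115], [-0.001, 0.115, -0.993], [-1.0, 0.002, 0.001]]
ft_force: [-0.1, 0.4, -0.1]
grip_width: 0.0851
time_s: 43.2
position: [0.629, -0.252, 0.0522]
tool_rot: [[0.002, 0.993, 0.115], [-0.001, 0.115, -0.993], [-1.0, 0.002, 0.001]]
ft_force: [-0.8, 1.1, 4.6]
grip_width: 0.0587
time_s: 44.0
position: [0.6282, -0.2518, 0.0997]
tool_rot: [[-0.001, 0.993, 0.115], [0.001, 0.115, -0.993], [-1.0, -0.001, -0.001]]
ft_force: [-0.4, -1.1, -5.5]
grip_width: 0.0591
```

This is the full tin, at about 6 N. Before placing it I check that the plaque has not been knocked.

```bash
python3 -m jog '[[-1,-0.05,0,0,0],[-1,-0.1,0,0,0],[-1,-0.12,-0.005,-0.03,0],[-1,-0.12,-0.01,-0.06,0],[-1,-0.12,-0.015,-0.1,0],[-1,-0.12,-0.015,-0.1,0],[-1,-0.12,-0.015,-0.1,0],[-1,-0.12,-0.015,-0.1,0],[-1,-0.12,-0.015,-0.1,0]]'
python3 - <<'E'
from h import *
import pickle
o=env.observe();print(o['position'],o['ft_force'])
m,im=grab('wrist','w21.png');pickle.dump(m,open('w21.pkl','wb'))
m,im=grab('scene','s21.png');crop(im,165,110,335,265,4,'s21c.png')
E
```

```text
time_s: 44.9
position: [0.6022, -0.1552, 0.2203]
tool_rot: [[-0.0, 0.994, 0.113], [0.0, 0.113, -0.994], [-1.0, -0.0, -0.0]]
ft_force: [-0.6, -0.3, -5.9]
grip_width: 0.0585
[ 0.60221496 -0.1552408   0.22026333] [-0.57572271 -0.27820512 -5.92596791]
```

View pics/w21.png

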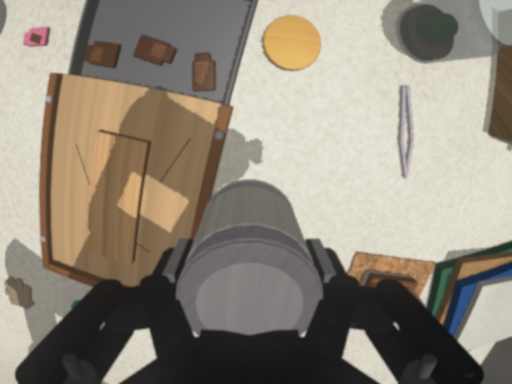

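View pics/s21c.png

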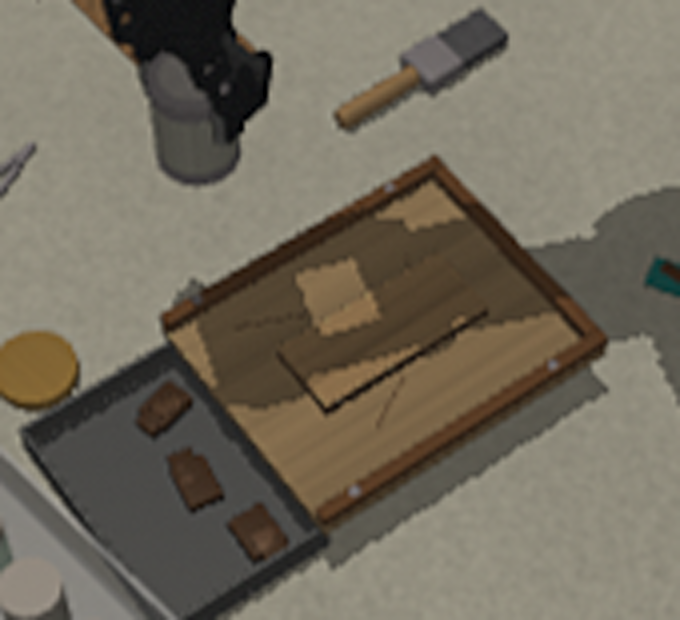

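Run:
```python
from h import *
import pickle
np.set_printoptions(precision=4,suppress=True)
m=pickle.load(open('w21.pkl','rb'))
b=[onz(m,*p,.059,True)[:2] for p in [(98,131),(151,142),(134,262)]];print(b,'mid',(b[0]+b[2])/2)
c=[onz(m,*p,.06,True)[:2] for p in [(51,74),(231,106),(42,264)]];print('board FL FR NL',c,'diag mid',(c[1]+c[2])/2)
ms=env.camera_model('scene')
b=[onz(ms,p[0]/4+165,p[1]/4+110,.059)[:2] for p in [(323,412),(278,352),(488,312)]];print(b,'mid',(b[1]+b[2])/2)
```

```text
[array([0.6381, 0.0103]), array([ 0.6304, -0.0519]), array([ 0.486 , -0.0302])] mid [ 0.5621 -0.01  ]
board FL FR NL [array([0.701 , 0.0775]), array([ 0.6731, -0.1298]), array([0.4528, 0.1164])] diag mid [ 0.5629 -0.0067]
[array([0.6423, 0.0164]), array([ 0.6305, -0.0439]), array([0.4938, 0.0396])] mid [ 0.5621 -0.0021]
```

```bash
python3 -m jog '[[-1,0,-0.008,-0.04,0],[-1,0,-0.016,-0.08,0],[-1,0,-0.022,-0.12,0],[-1,0,-0.026,-0.153,0],[-1,0,-0.026,-0.153,0],[-1,0,-0.026,-0.153,0],[-1,0.04,-0.026,-0.153,0],[-1,0.07,-0.026,-0.153,0],[-1,0.09,-0.026,-0.153,0],[-1,0.1,-0.026,-0.153,0],[-1,0.104,-0.026,-0.153,0],[-1,0.106,-0.026,-0.153,0],[-1,0.106,-0.026,-0.153,0],[-1,0.106,-0.026,-0.153,0]]'; python3 -m jog '[[-1,0.001,0,0,0],[-1,0.0015,0,0,0],[-1,0.0015,0,0,0]]'
```

```text
time_s: 46.4
position: [0.5592, -0.0055, 0.1155]
tool_rot: [[0.002, 0.993, 0.114], [-0.0, 0.114, -0.993], [-1.0, 0.002, 0.001]]
ft_force: [0.3, 0.9, -4.9]
grip_width: 0.0588
time_s: 46.7
position: [0.5588, -0.0053, 0.1132]
tool_rot: [[0.0, 0.993, 0.115], [-0.0, 0.115, -0.993], [-1.0, 0.0, 0.0]]
ft_force: [0.3, -0.2, -6.0]
grip_width: 0.0583
```

```bash
python3 -m jog '[[-1,0.001,0,0,0],[-1,0.0015,0,0,0],[-1,0.0015,0,0,0]]'; python3 -m jog '[[-1,0.0005,0,0,0],[-1,0.001,0,0,0],[-1,0.001,0,0,0]]'
```

```text
time_s: 47.0
position: [0.5587, -0.0053, 0.1115]
tool_rot: [[-0.0, 0.993, 0.115], [0.0, 0.115, -0.993], [-1.0, -0.0, -0.0]]
ft_force: [0.0, -0.7, -5.4]
grip_width: 0.0584
time_s: 47.3
position: [0.5588, -0.0053, 0.1113]
tool_rot: [[0.001, 0.993, 0.115], [-0.0, 0.115, -0.993], [-1.0, 0.001, 0.0]]
ft_force: [-3.3, 0.5, 2.9]
grip_width: 0.0586
```

```bash
python3 -m jog '[[1,0,0,0,0],[1,0,0,0,0],[1,0,0,0,0],[1,0,0,0,0],[1,0,0,0,0],[1,-0.03,0,0,0],[1,-0.07,0,0,0],[1,-0.11,0,0,0],[1,-0.15,0,0,0],[1,-0.17,0,0,0],[1,-0.17,-0.05,0,0],[1,-0.17,-0.1,0,0],[1,-0.17,-0.12,0,0],[1,-0.17,-0.12,0,0],[1,-0.17,-0.12,0,0]]'
python3 - <<'E'
from h import *
import pickle
o=env.observe();print(o['position'],o['ft_force'])
m,im=grab('wrist','w22.png');pickle.dump(m,open('w22.pkl','wb'))
m,im=grab('scene','s22.png');cv2.imwrite('pics/s22c.png',cv2.resize(im,None,fx=1.5,fy=1.5))
m,im=grab('side','s22d.png');cv2.imwrite('pics/s22e.png',cv2.resize(im,None,fx=1.5,fy=1.5))
E
```

```text
time_s: 48.8
position: [0.44, -0.0192, 0.281]
tool_rot: [[0.001, 0.993, 0.114], [-0.0, 0.114, -0.993], [-1.0, 0.001, 0.0]]
ft_force: [0.6, 0.0, 0.6]
grip_width: 0.0857
[ 0.43997059 -0.01916751  0.28099778] [0.61901663 0.02657973 0.59915741]
```

View pics/w22.png

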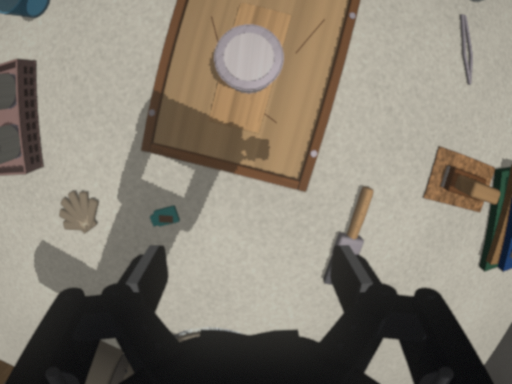

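View pics/s22c.png

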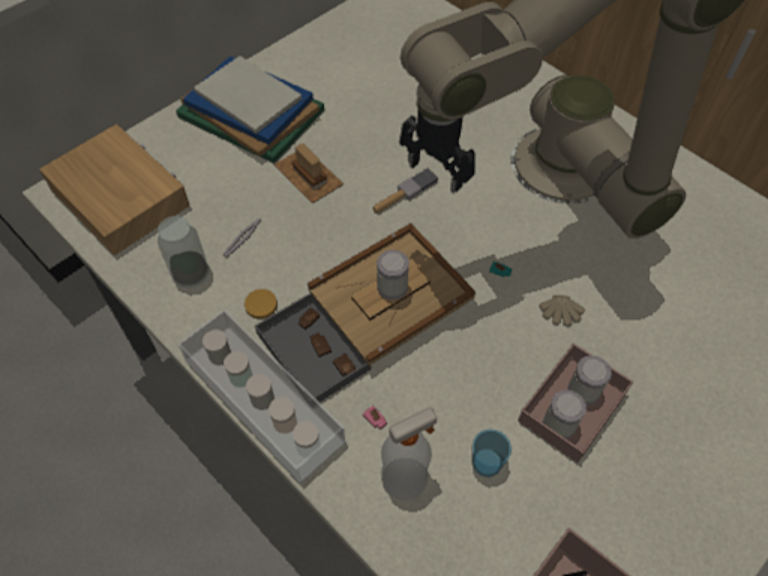

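View pics/s22e.png

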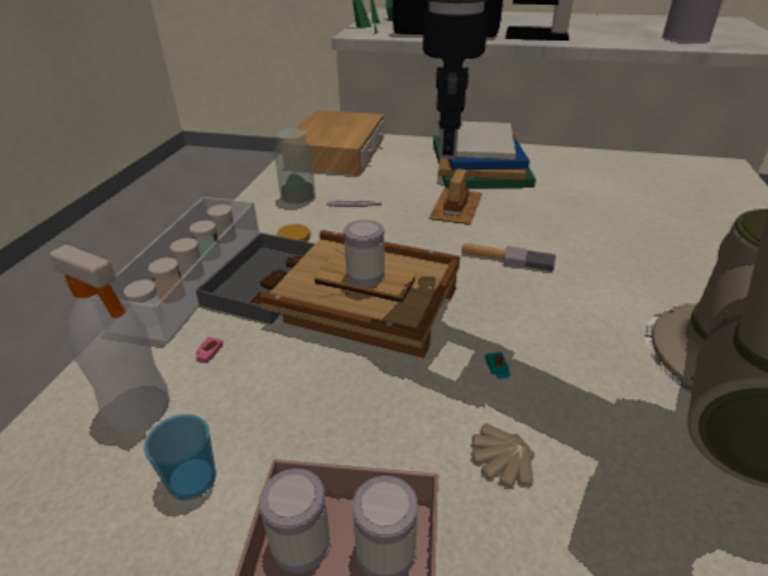

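Run:
```python
from h import *
import pickle
np.set_printoptions(precision=4,suppress=True)
ms=env.camera_model('scene');md=env.camera_model('side');m=pickle.load(open('w22.pkl','rb'))
print('tin lid',onz(ms,393/1.5,260/1.5,.144),onz(md,364/1.5,231/1.5,.144),onz(m,249,58,.144,True))
crop(cv2.imread('pics/s22.png'),200,140,330,250,6,'f.png')
```

```text
tin lid [ 0.5529 -0.0087  0.144 ] [0.5548 0.0024 0.144 ] [ 0.5562 -0.0059  0.144 ]
```

View pics/f.png

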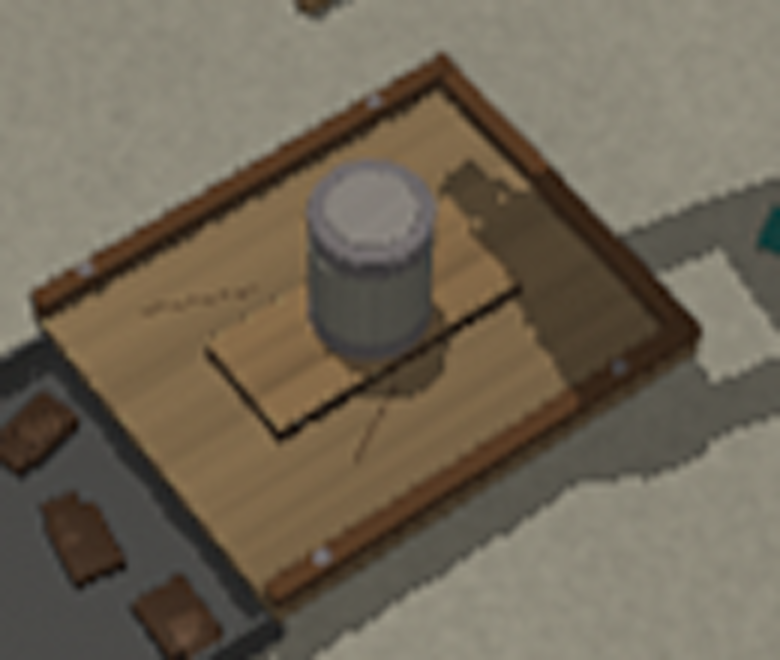

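Run:
```python
from h import *
print(env.close_job())
```

```text
the job is handed in; nothing more can be done
None
```

I finished the job in the order asked and handed it in at about 49 s. No verdict was reported.

- **Chips:** Three brown chips were on the board. Two passes with the scraper put all three in the scrap tray, and the last pictures show them there with the board clear. One chip lay slightly differently within the tray later on, possibly the knock the task mentioned.
- **Scraper:** It stands upright on the cork mat.
- **Plaque:** It lies flat on the board, within a few millimetres of the middle by the last measurement.
- **Tins:** Lifted one by one, they read about 2.5 N, 2.0 N and 5.5–6.0 N. The two light ones stand side by side in the basket, and the heavy one stands upright on the plaque.
- **Bystanders:** The cup, shell, brush, tweezers and lid were not touched and look unmoved in the final pictures; I did not measure them.

**Disagreements:** My camera views differed from one another by up to about 1 cm on tall objects. For the weight tin, they put the lid centre at x = 0.553–0.556 against about 0.561 for the plaque's middle, and they disagreed on its y by about 1 cm. A close-up of its foot suggests it is only 2–4 mm off centre, so I left it there.

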